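# Build a bonded shield wall and store the source vials

### The arm

A 7-joint arm with a two-finger parallel gripper is mounted at the origin on a cart in front of the work surface, level with it; the furniture and walls round the work are solid. World frame = base frame: x ahead of the robot, y to its left, z up, the work surface at z = 0. Lengths are in m, angles in rad, forces in N, time in s.
With the tool pointing down it reaches from about 0.425 to 0.875 m from the base axis. Payload 8.4 kg.
Tool frame: the origin (TCP) lies at the very end of the fingers, on their centre line; the grasp point (between the pads) lies 19 mm behind it; x points along the fingers, y is the direction in which the jaws open and shut, and the axes are right-handed (so a half turn about x gives the same grasp; the last joint's range is limited). The gripper opens to 85 mm and grips with 20 to 120 N. Pads are 22 mm wide; open, the fingers measure 114 mm over their backs; the gripper's body (76 mm by 85 mm) begins 54 mm behind the grasp point. The pads swing forward as they close: fully open they stand 13 mm farther back than shut.
Start: joints at [-1.419, 0.333, 0.04, 1.465, -0.013, 1.343, -0.059], TCP at [0.161, 0.63, 0.231] pointing down, gripper open.
Joint ranges: [-2.58, 2.58], [-0.38, 2.09], [-1.3, 1.39], [0.25, 2.4], [-1.5, 4.64], [0.08, 2.09], [-2.65, 2.65]. Speed limits (rad/s): [2.22, 2.22, 2.79, 2.79, 3.14, 3.14, 3.14].

### API

Orientations are given as a unit quaternion [w, x, y, z].
In Python, from bench import bot gives the robot as it stands. The module is installed in compiled form; this text tells all that it offers.
- The arm moves only by the tool arm_command, never from a script. Its argument "commands" is a list of rows, each a list of 7 numbers: the finger opening in cm, from 0 to 8.54, then the shift along the tool's x, y, z in cm, then the turn, a rotation vector about the tool's x, y, z in rad. In form: [[claw, dx, dy, dz, wx, wy, wz], ...]. A call has 1 to 12 rows; each row shifts and turns the commanded pose from where the row before left it, along the tool's axes as they then stand; what a row does not reach is not made up. A row lasts 1/12 s, in which the tool goes at most 41.7 mm and 7.16 degrees, less where a joint would pass 70% of its speed; a pose out of reach is approached as far as the arm can. A call is refused whole if a number of a shift passes 4.17 or a number of a turn 0.125, either way. A call with a gripper value outside its range is refused whole. The fingers move at their own pace and stop on an object; "newtons" is the grip in N (left out, the last holds). Time passes only in rows, so rows that do not move let the fingers close. It gives the time, the measured TCP pose, the force and the opening at its end, in the units of the state.
- bot.observe(): the state, without advancing time (a new reading comes with each control period).
- bot.camera(name): name is "scene" or "top" or "wrist"; returns (picture, depth): 420x560x3 uint8, red, green, blue; 420x560 float32, m along the optical axis (not along the pixel's ray), 0 where there is no reading.
- bot.camera_params(name): a dict with "mtx" (3x3 intrinsics, pixels), "distortion" ([k1, k2, p1, p2, k3] as OpenCV has them; the pictures are not rectified), "extrinsics" (4x4, takes a point from world to camera coordinates); the wrist camera has in their place "hand_eye" (4x4, takes a point from camera to tool coordinates, whose origin is the TCP and whose axes are the tool frame's). Camera axes: x right, y down, z forward; pixel columns grow to the right and rows downward; lengths in m; the calibration is good to about 2 mm. A picture is of the moment at which its call begins: read the wrist's pose just before it. camera_params takes no time and is no camera call.
- bot.hand_in(): hands the job in, once; it reports no verdict.
Trained networks look in the newest picture that a camera, given by its name, has taken for a name from the list of things; names that differ only in an ending like _2 or _b are one class to them, and where a whole thing is asked for, a point or a joint stands for the part that bears it (a point fixed in the world has none). Each returns a list of dicts, best first, with "p" (0 to 1); they miss things now and then, are a little off and sometimes report something else, mostly with a low value. They report only what shows in the picture. A call takes as long as a camera call. They do not tell look-alikes from the thing itself.
- bot.recognise(label, camera): "at" ([row, column] in pixels, amid what is visible of it).
- bot.silhouettes(label, camera): "region" (420x560 bool, what is visible of it) and "at" ([row, column] in pixels, amid what is visible of it).
The state is a dict: "time": time; "qpos": joint angles; "dq": joint speeds; "effort": joint torques, N m; "tool_pos": TCP position; "tcp_rot": TCP orientation; "force": force on the tool from outside, world axes, zero at the start; "ft_torque": the same for the moment, N m; "grip_width": opening from 0.0 (shut) to 1.0 (fully open).
Only numpy, scipy, OpenCV 4.12 (cv2) and the standard library are available. Lean on these libraries where they do the work, as an engineer would, in place of code of your own. Each camera call takes 0.05 s, during which the arm holds its last target.

### The job

Lay the five yellow shielding bricks on the aluminium plinth as a wall in running bond: three end to end along the marked strip, starting at the red stop with the joints closed to a few millimetres, then two on top, each centred over a joint below. When the wall stands, lower every source vial gently and upright onto the floor of the deep pot behind it without dropping or tipping any, and only then close the pot by plugging its stopper fully home in the mouth; leave the dropper bottle and small dish alone.

Things in the scene. Friction and masses are not known exactly. Their poses are not given: they have to be found in the camera images.
- wall_base: Fixed aluminium plinth of the wall, 70 x 208 x 18 mm, turned up to 9 degrees, with a red end stop (34 wide, 8 thick, 34 mm high above the plinth) at its +y end; thin dark lines mark the outline of the wall and its three bottom brick places. Origin at the centre of its underside; x across the wall (toward the pot), y along the wall, z up.
- pot_floor (a point): Centre of the pot's inner floor, 8 mm above the worktop; axes as the pot.
- pot_rim (a point): Centre of the pot's mouth at rim height, 73 mm above the worktop; axes as the pot.
- pot: Fixed grey deep rectangular shielding pot with a yellow band, behind the wall base. Outside 116 (x) x 156 (y) x 73 mm high, walls and floor 8 mm, so inside 100 x 140 mm and 65 mm deep. Origin at the centre of its underside.
- stopper: Loose pot stopper, 0.3 to 0.5 kg: grey plug 92 (x) x 132 (y) mm reaching 10 mm below a blue flange 116 x 156 x 6 mm; on top a black grip bar 24 (x) by 60 mm (y), 34 mm high. Origin at the centre of the flange underside, which comes to lie on the pot rim; z up. Starts lying on its plug on the worktop, origin 10 mm up. Fits either way round.
- low0 (a point): Where the centre of a bottom-course brick belongs, 33 mm above the worktop (place 1 of 3 counted from the red stop); its y axis runs along the wall. The places are 63 mm apart (joints 3 mm), the first 32.5 mm from the face of the stop.
- low1 (a point): Where the centre of a bottom-course brick belongs, 33 mm above the worktop (place 2 of 3 counted from the red stop); its y axis runs along the wall. The places are 63 mm apart (joints 3 mm), the first 32.5 mm from the face of the stop.
- low2 (a point): Where the centre of a bottom-course brick belongs, 33 mm above the worktop (place 3 of 3 counted from the red stop); its y axis runs along the wall. The places are 63 mm apart (joints 3 mm), the first 32.5 mm from the face of the stop.
- high0 (a point): Where the centre of a top-course brick belongs, 63 mm above the worktop, straight over the joint between bottom places 1 and 2; y axis along the wall.
- high1 (a point): Where the centre of a top-course brick belongs, 63 mm above the worktop, straight over the joint between bottom places 2 and 3; y axis along the wall.
- brick0: One of five identical loose shielding bricks, yellow with dark end faces, 60 (x) x 30 x 30 mm, about 0.35 to 0.65 kg. Origin at its centre; x along its length. Starts on a fixed 3 mm green mat. Any brick may go in any place, either way round, on any long face.
- brick1: One of five identical loose shielding bricks, yellow with dark end faces, 60 (x) x 30 x 30 mm, about 0.35 to 0.65 kg. Origin at its centre; x along its length. Starts on a fixed 3 mm green mat. Any brick may go in any place, either way round, on any long face.
- brick2: One of five identical loose shielding bricks, yellow with dark end faces, 60 (x) x 30 x 30 mm, about 0.35 to 0.65 kg. Origin at its centre; x along its length. Starts on a fixed 3 mm green mat. Any brick may go in any place, either way round, on any long face.
- brick3: One of five identical loose shielding bricks, yellow with dark end faces, 60 (x) x 30 x 30 mm, about 0.35 to 0.65 kg. Origin at its centre; x along its length. Starts on a fixed 3 mm green mat. Any brick may go in any place, either way round, on any long face.
- brick4: One of five identical loose shielding bricks, yellow with dark end faces, 60 (x) x 30 x 30 mm, about 0.35 to 0.65 kg. Origin at its centre; x along its length. Starts on a fixed 3 mm green mat. Any brick may go in any place, either way round, on any long face.
- vial0: Upright loose glass vial with a screw cap, 22 mm diameter, 52 mm high, about 30 g, fragile. Origin at the centre of its underside, z up. May be absent (None).
- vial1: Upright loose glass vial with a screw cap, 22 mm diameter, 52 mm high, about 30 g, fragile. Origin at the centre of its underside, z up. May be absent (None).
- vial2: Upright loose glass vial with a screw cap, 22 mm diameter, 52 mm high, about 30 g, fragile. Origin at the centre of its underside, z up. May be absent (None).
- bottle: White dropper bottle with a red tip, 34 mm across, 96 mm high, a bystander to be left alone. Origin under it.
- dish: Small clear dish, 55 mm across, 14 mm high, a bystander to be left alone. Origin under it.
- mat: Fixed green rubber mat, 260 x 140 x 3 mm, on which the bricks start. Origin at the centre of its underside.
There are look-alikes about, which are no part of the job. What is shaped like the vial0 but orange is not meant.

How it is judged:
By the outcome, as a careful person would: the job done as asked, in the order asked, and still so for the second after the job is handed in, with the robot touching nothing.
Of vial0, vial1, vial2 only 1 to 3 are there at a start; the rules pass over those that are not, and their reading is None.
At some moment in a run one of stopper may be knocked a few centimetres aside while the robot is not near it.
It also fails if it takes over 210 s, if anything falls off the work surface, if the arm or the gripper's body presses on something with over 40 N, if the wrist force passes 120 N, or if a joint passes its speed limit or range.

## Working session

There is one attempt and no reset: what is moved stays moved. The work goes in short steps, Python scripts to look and compute and a tool call to move; the robot and the scene stay as the last step left them, time stands still between calls to the robot, and variables do not carry over. Pictures are saved under pics/ and viewed, and the job is handed in when it is done.

Besides the shell and the picture viewer there is one more tool, called after "Call:" by a JSON object that holds its "method" and its "body". arm_command: Moves the arm, as the interface text tells. Its arguments: {"type":"object","properties":{"commands":{"type":"array"},"newtons":{"type":"number"}},"required":["commands"]}

```bash
mkdir -p pics; ls; cat > h.py <<'E'
import numpy as np, cv2
from bench import bot
from scipy.spatial.transform import Rotation as R
def Rq(q): return R.from_quat([q[1],q[2],q[3],q[0]]).as_matrix()
def toolT():
    s=bot.observe(); T=np.eye(4); T[:3,:3]=Rq(s['tcp_rot']); T[:3,3]=s['tool_pos']; return T
def cam2world(name):
    p=bot.camera_params(name)
    if name=='wrist': return toolT()@np.array(p['hand_eye'])
    return np.linalg.inv(np.array(p['extrinsics']))
def take(name,fn=None):
    T=cam2world(name); im,d=bot.camera(name)
    if fn: cv2.imwrite('pics/'+fn+'.png',im[:,:,::-1])
    return im,d,T
def rays(name,px):
    p=bot.camera_params(name); px=np.asarray(px,float).reshape(-1,1,2)
    return cv2.undistortPoints(px,np.array(p['mtx']),np.array(p['distortion'])).reshape(-1,2)
def cloud(name,d,T):
    v,u=np.mgrid[0:420,0:560]
    n=rays(name,np.stack([u.ravel(),v.ravel()],1))
    z=d.ravel()[:,None]
    P=np.hstack([n*z,z])@T[:3,:3].T+T[:3,3]
    P[d.ravel()<=0]=np.nan
    return P.reshape(420,560,3)
def plane(name,px,T,z):
    n=rays(name,px); D=np.hstack([n,np.ones((len(n),1))])@T[:3,:3].T
    s=(z-T[2,3])/D[:,2:]; return T[:3,3]+s*D
def rect(P):
    "P Nx2 in m: returns center, (long,short), angle of long axis"
    (c,(w,h),a)=cv2.minAreaRect((P*1000).astype(np.float32))
    if w<h: w,h=h,w; a+=90
    a=(a+90)%180-90
    return np.array(c)/1000,(w,h),a
E
python3 - <<'E'
from h import *
s=bot.observe(); print({k:np.round(v,3) for k,v in s.items()})
for n in ['scene','top','wrist']:
    im,d,T=take(n,n+'0'); print(n,T.round(3).tolist(), np.array(bot.camera_params(n)['mtx']).round(1).tolist(),bot.camera_params(n)['distortion'])
print(toolT())
E
```

```text
pics
{'time': np.float64(0.0), 'qpos': array([-1.419,  0.334,  0.04 ,  1.466, -0.013,  1.343, -0.058]), 'dq': array([-0.   , -0.001, -0.001, -0.   , -0.001,  0.001,  0.   ]), 'effort': array([-0.0000e+00, -6.5855e+01,  1.3650e+00, -4.0556e+01,  1.7000e-02,
        1.3000e-02,  0.0000e+00]), 'tool_pos': array([0.161, 0.629, 0.23 ]), 'tcp_rot': array([ 0.702,  0.088,  0.702, -0.089]), 'force': array([-0.379,  0.562,  0.026]), 'ft_torque': array([ 0.014, -0.003, -0.053]), 'grip_width': np.float64(1.002)}
scene [[0.83, -0.393, 0.395, 0.157], [-0.558, -0.598, 0.575, -0.523], [0.01, -0.698, -0.716, 0.808], [0.0, 0.0, 0.0, 1.0]] [[403.3, 0.0, 277.4], [0.0, 403.3, 209.3], [0.0, 0.0, 1.0]] [0.02548569 0.         0.         0.         0.        ]
top [[-0.029, -0.992, 0.123, 0.455], [-0.999, 0.031, 0.012, 0.021], [-0.016, -0.122, -0.992, 1.137], [0.0, 0.0, 0.0, 1.0]] [[431.7, 0.0, 283.3], [0.0, 431.7, 217.2], [0.0, 0.0, 1.0]] [-0.13490023  0.          0.          0.          0.        ]
wrist [[0.249, 0.915, 0.316, 0.08], [0.969, -0.235, -0.083, 0.65], [-0.002, 0.327, -0.945, 0.374], [0.0, 0.0, 0.0, 1.0]] [[294.4, 0.0, 281.6], [0.0, 294.4, 204.6], [0.0, 0.0, 1.0]] [-0.01080368  0.          0.          0.          0.        ]
[[-2.22528679e-04  2.48182466e-01  9.68713278e-01  1.61248991e-01]
 [-1.23940965e-03  9.68712489e-01 -2.48182549e-01  6.29312452e-01]
 [-9.99999207e-01 -1.25586032e-03  9.20334334e-05  2.30629935e-01]
 [ 0.00000000e+00  0.00000000e+00  0.00000000e+00  1.00000000e+00]]
```

View pics/scene0.png

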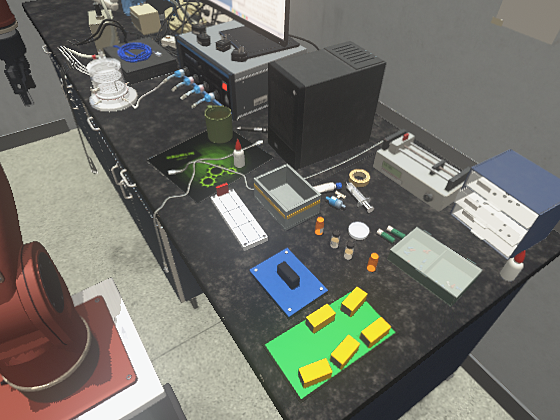

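View pics/top0.png

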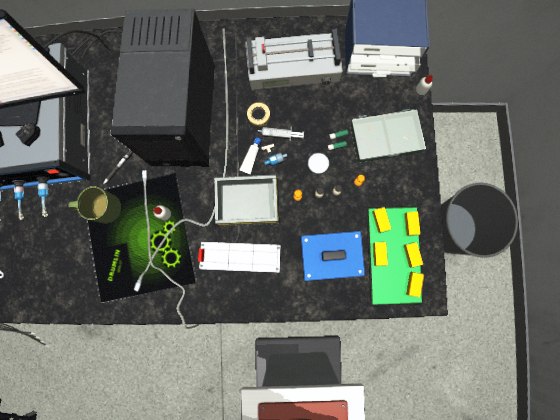

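View pics/wrist0.png

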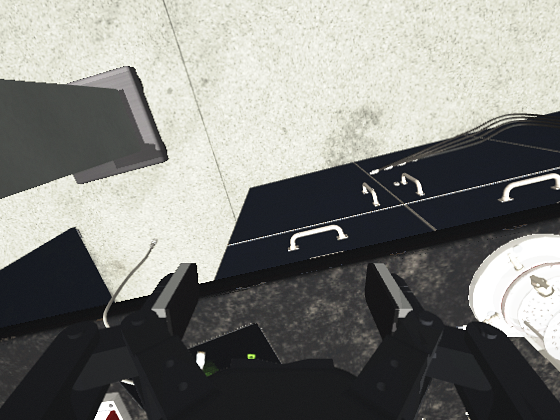

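The top picture shows the mat with 5 bricks at about col 380-415, row 215-285. The stopper is at (256,333), the wall base at (257,240) with the stop at its left end, and the pot at (200,246). The clear vials are at (193,320) and (191,337), and the orange look-alikes at (195,298) and (180,360).

```bash
python3 - <<'E'
from h import *
ims={}
for n in ['top','scene']:
    im,d,T=take(n); C=cloud(n,d,T); np.savez(n+'0.npz',im=im,C=C,T=T); ims[n]=(im,C,T)
    for lab in ['wall_base','pot','stopper','brick0','vial0','bottle','dish','mat']:
        for r in bot.silhouettes(lab,n):
            if r['p']<.3: continue
            m=r['region']; P=C[m]; P=P[np.isfinite(P[:,0])]
            if len(P)<5: print(n,lab,r['at'],'few');continue
            z=np.nanpercentile(P[:,2],[5,50,95])
            col=im[m].mean(0).astype(int)
            c,wh,a=rect(P[:,:2]); print(n,lab,'p%.2f'%r['p'],np.round(r['at']),m.sum(),'c',c.round(4),np.round(wh),'a%.1f'%a,'z',z.round(3),col)
E
```

```text
top wall_base p0.87 [257. 242.] 2267 c [0.4916 0.1577] [221.  79.] a88.0 z [0.006 0.019 0.023] [239 235 235]
top pot p0.64 [204. 244.] 3058 c [0.6354 0.1282] [157. 118.] a-89.4 z [0.006 0.011 0.075] [183 189 180]
top stopper p0.87 [253. 333.] 2627 c [ 0.4915 -0.09  ] [157. 117.] a-87.5 z [0.013 0.017 0.05 ] [ 82 149 229]
top brick0 p0.87 [221. 383.] 339 c [ 0.5805 -0.2236] [66. 41.] a12.7 z [0.006 0.033 0.037] [218 217  30]
top brick0 p0.69 [222. 411.] 320 c [ 0.5665 -0.3014] [59. 36.] a4.2 z [0.015 0.033 0.037] [221 212  23]
top brick0 p0.69 [253. 380.] 320 c [ 0.4922 -0.2137] [63. 37.] a-1.0 z [0.015 0.033 0.037] [227 223  28]
top brick0 p0.64 [261. 241.] 2132 c [0.4943 0.1544] [213.  71.] a85.5 z [0.016 0.019 0.023] [246 242 243]
top brick0 p0.62 [284. 419.] 318 c [ 0.407 -0.303] [59. 40.] a-13.7 z [0.011 0.033 0.037] [223 211  21]
top brick0 p0.57 [258. 412.] 333 c [ 0.4854 -0.2975] [62. 32.] a16.1 z [0.011 0.033 0.037] [219 212  25]
top vial0 p0.56 [193. 318.] 71 c [ 0.6523 -0.0598] [18. 17.] a23.1 z [0.01  0.048 0.054] [113 109  95]
top vial0 p0.53 [198. 295.] 89 c [ 0.6517 -0.
[... 1384 characters left out ...]
0.0977] [51. 24.] a37.2 z [-0.    0.03  0.05] [138 127 110]
scene vial0 p0.53 [224. 320.] 140 c [0.6499 0.0097] [50. 21.] a76.5 z [0.002 0.032 0.051] [190 125  63]
scene vial0 p0.45 [260. 372.] 152 c [ 0.6801 -0.1677] [20. 19.] a-79.2 z [0.006 0.034 0.051] [202 127  49]
scene bottle p0.69 [156. 238.] 271 c [0.6348 0.3985] [140.  41.] a65.3 z [0.002 0.04  0.084] [148 132 122]
scene bottle p0.51 [195. 284.] 2836 c [0.6328 0.1645] [232. 120.] a89.8 z [0.005 0.037 0.072] [123 124 116]
scene dish p0.64 [229. 359.] 289 c [ 0.7332 -0.0606] [54. 53.] a56.7 z [0.005 0.012 0.014] [233 233 234]
scene mat p0.81 [345. 319.] 5253 c [ 0.4849 -0.2527] [265. 146.] a-0.1 z [-0.     0.002  0.005] [ 89 199 106]
```

```bash
python3 - <<'E'
import cv2
a=cv2.imread('pics/top0.png')[150:320,190:450]; cv2.imwrite('pics/topz.png',cv2.resize(a,None,fx=3,fy=3,interpolation=cv2.INTER_CUBIC))
a=cv2.imread('pics/scene0.png')[160:300,200:420]; cv2.imwrite('pics/scz.png',cv2.resize(a,None,fx=3.5,fy=3.5,interpolation=cv2.INTER_CUBIC))
E
```

```text
(no output)
```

View pics/topz.png

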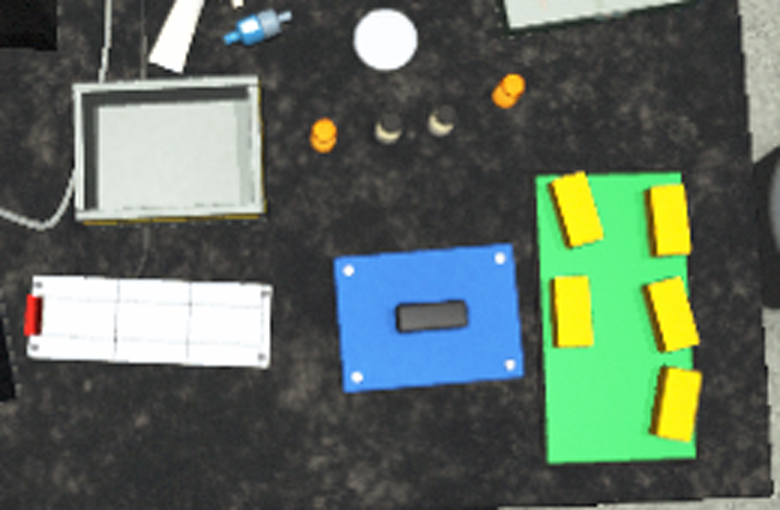

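View pics/scz.png

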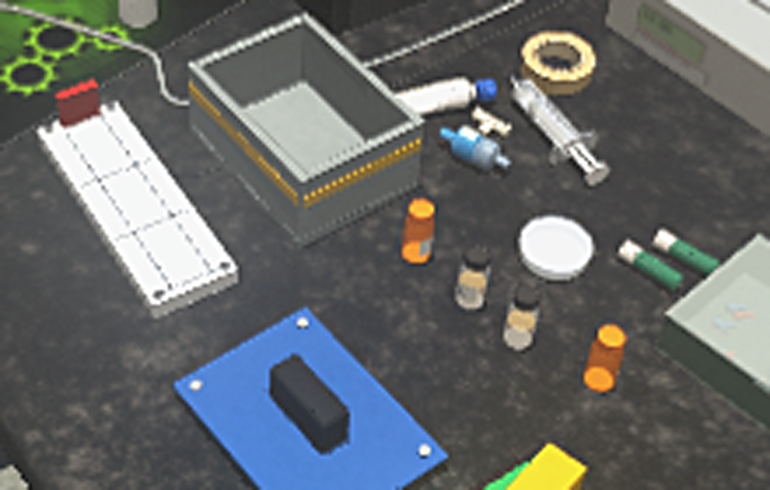

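Call:
{"method": "arm_command", "body": {"commands": [[8.5,0,-2.45,2.49,0,0,0],[8.5,0,-2.45,2.49,0,0,0],[8.5,0,-2.45,2.49,0,0,0],[8.5,0,-2.45,2.49,0,0,0],[8.5,0,-2.45,2.49,0,0,0],[8.5,0,-2.45,2.49,0,0,0],[8.5,0,-2.45,2.49,0,0,0],[8.5,0,-2.45,2.49,0,0,0]]}}

```text
time: 1.72
tool_pos: [0.3063, 0.3888, 0.2315]
tcp_rot: [0.702, 0.089, 0.702, -0.088]
force: [1.8, -0.0, 0.5]
grip_width: 0.996
```

Call:
{"method": "arm_command", "body": {"commands": [[8.5,0,-2.45,2.49,0,0,0],[8.5,0,-2.45,2.49,0,0,0],[8.5,0,-2.45,2.49,0,0,0],[8.5,0,-2.45,2.49,0,0,0],[8.5,0,-2.45,2.49,0,0,0],[8.5,0,-2.45,2.49,0,0,0],[8.5,0,-2.45,2.49,0,0,0],[8.5,0,-2.45,2.49,0,0,0]]}}

```text
time: 2.38
tool_pos: [0.4506, 0.1493, 0.2317]
tcp_rot: [0.702, 0.089, 0.701, -0.088]
force: [0.6, 1.2, -0.6]
grip_width: 0.993
```

Call:
{"method": "arm_command", "body": {"commands": [[8.5,0,0,0,0.11,0,0],[8.5,0,0,0,0.11,0,0],[8.5,0,0,0,0.11,0,0],[8.5,0,0,0,0.11,0,0],[8.5,0,0,0,0.11,0,0],[8.5,0,0,0,0.11,0,0],[8.5,0,0,0,0.11,0,0],[8.5,0,0,0,0.11,0,0],[8.5,0,0,0,0.11,0,0],[8.5,0,0,0,0.11,0,0],[8.5,0,0,0,0.11,0,0],[8.5,0,0,0,0.11,0,0]]}}

```text
time: 3.38
tool_pos: [0.45, 0.151, 0.2315]
tcp_rot: [0.499, 0.501, 0.499, -0.501]
force: [0.3, -0.4, -0.1]
grip_width: 0.992
```

Call:
{"method": "arm_command", "body": {"commands": [[8.5,0,0,0,0,0,0],[8.5,0,0,0,0,0,0]]}}

```text
time: 3.55
tool_pos: [0.4499, 0.151, 0.2314]
tcp_rot: [0.501, 0.499, 0.501, -0.499]
force: [0.4, -0.5, -0.1]
grip_width: 0.994
```

```bash
python3 - <<'E'
from h import *
s=bot.observe(); print(s['time'],s['tool_pos'],s['qpos'])
im,d,T=take('wrist','w1'); np.savez('w1.npz',im=im,d=d,T=T); print(T)
E
```

```text
3.55 [0.4499496  0.15095895 0.23139897] [-0.8671948  -0.04792247  0.43977635  1.89346831  0.02115146  1.29142422
 -0.43037362]
[[ 0.99999568  0.00224823  0.00189105  0.44981633]
 [ 0.0027419  -0.94536219 -0.32601046  0.23504367]
 [ 0.00105478  0.32601424 -0.94536427  0.3745553 ]
 [ 0.          0.          0.          1.        ]]
```

View pics/w1.png

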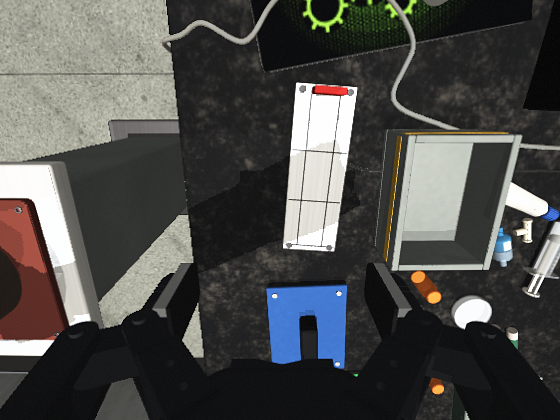

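```bash
python3 - <<'E'
from h import *
f=np.load('w1.npz'); im,d,T=f['im'],f['d'],f['T']
C=cloud('wrist',d,T)
# white plinth
h=im.astype(int); m=((h.min(2)>150)&(np.abs(C[...,2]-.018)<.004)&(C[...,0]>.42)&(C[...,0]<.56)&(C[...,1]>.03)&(C[...,1]<.3)).astype(np.uint8)
m=cv2.morphologyEx(m,cv2.MORPH_CLOSE,np.ones((7,7)))
n,l,st,_=cv2.connectedComponentsWithStats(m); k=1+st[1:,4].argmax(); m=l==k
print(st[k], np.nanmedian(C[m],0))
v,u=np.nonzero(m); P=plane('wrist',np.stack([u,v],1),T,.018)
print('plinth',rect(P[:,:2]), 'depthbased',rect(C[m][:,:2]))
# red stop
r=(h[...,0]>150)&(h[...,1]<80)&(C[...,0]>.42)&(C[...,0]<.56)&(C[...,1]>.1)&(C[...,1]<.35)
print('red z',np.nanpercentile(C[r][:,2],[5,50,95]))
v,u=np.nonzero(r); P=plane('wrist',np.stack([u,v],1),T,.052); print('red top',rect(P[:,:2]))
# pot rim
z=C[...,2]; m=(np.abs(z-.073)<.004)&(C[...,0]>.5)&(C[...,0]<.75)&(C[...,1]>.0)&(C[...,1]<.3)
print('rim',m.sum(),rect(C[m][:,:2]),np.nanmedian(z[m]))
v,u=np.nonzero(m);P=plane('wrist',np.stack([u,v],1),T,.073);print(rect(P[:,:2]))
m=(np.abs(z-.008)<.004)&(C[...,0]>.5)&(C[...,0]<.75)&(C[...,1]>.0)&(C[...,1]<.3)
im2=cv2.resize(im[70:265,270:370],None,fx=4,fy=3); cv2.imwrite('pics/w1z.png',cv2.resize(im[70:265,260:380],None,fx=3,fy=3,interpolation=cv2.INTER_CUBIC)[:,:,::-1])
E
```

```text
[ 283   82   74  169 9007] [0.49316004 0.16248458 0.01852383]
plinth (array([0.49337054, 0.15185535]), (207.64630126953125, 69.75601959228516), 85.99320983886719) depthbased (array([0.49283688, 0.15167725]), (207.51608276367188, 69.97319030761719), 85.53001403808594)
red z [0.05110038 0.05230069 0.05369743]
red top (array([0.50014267, 0.24817891]), (32.4798469543457, 6.811567783355713), -3.8409042358398438)
rim 3921 (array([0.63597736, 0.12819913]), (156.84613037109375, 117.68486785888672), -89.33838015794754) 0.07336389892785933
(array([0.63505212, 0.12838419]), (156.69833374023438, 118.23297119140625), -89.53727442026138)
```

View pics/w1z.png

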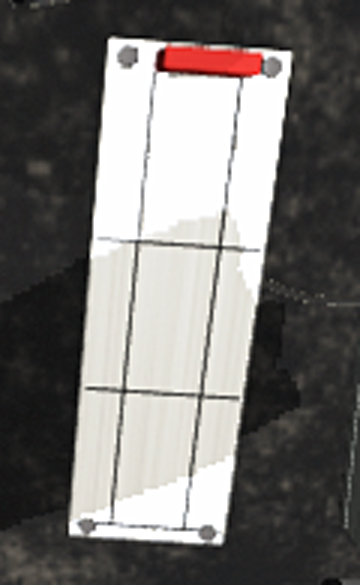

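```bash
cat > rectify.py <<'E'
from h import *
def sample(name,im,T,P):
    p=bot.camera_params(name); W=np.linalg.inv(T)
    rv,_=cv2.Rodrigues(W[:3,:3]); uv,_=cv2.projectPoints(P.reshape(-1,3),rv,W[:3,3],np.array(p['mtx']),np.array(p['distortion']))
    uv=uv.reshape(P.shape[:-1]+(2,)).astype(np.float32)
    return cv2.remap(im,uv[...,0],uv[...,1],cv2.INTER_CUBIC)
E
python3 - <<'E'
from rectify import *
f=np.load('w1.npz'); im,d,T=f['im'],f['d'],f['T']
c=np.array([.4932,.1518]); a=np.deg2rad(85.95); u=np.array([np.cos(a),np.sin(a)]); w=np.array([u[1],-u[0]])
s=np.arange(115,-115,-.5)/1000; t=np.arange(-45,45,.5)/1000
P=c+s[:,None,None]*u+t[None,:,None]*w
g=sample('wrist',im,T,np.concatenate([P,np.full(P.shape[:2]+(1,),.018)],2))
cv2.imwrite('pics/rect1.png',cv2.resize(g,None,fx=1.25,fy=1.25)[:,:,::-1])
gr=g[...,0].astype(float); 
def mins(x,vals,thr):
    from scipy.signal import find_peaks
    p,_=find_peaks(-x,prominence=thr); return [(round(vals[i]*1000,1),int(x[i])) for i in p]
print('cross', mins(gr[:, 60:120].mean(1),s,8))
for k in [(100,180),(220,300),(320,400)]: print('along',mins(gr[k[0]:k[1]].mean(0),t,8))
e=np.abs(np.diff(gr[:,80:100].mean(1))); print('edges',[(s[i]*1000,e[i]) for i in np.argsort(-e)[:14]])
E
```

```text
cross [(np.float64(105.0), 22), (np.float64(94.0), 83), (np.float64(32.0), 234), (np.float64(29.0), 103), (np.float64(-22.5), 227), (np.float64(-34.5), 94), (np.float64(-62.0), 225), (np.float64(-97.5), 159), (np.float64(-106.0), 36)]
along [(np.float64(-36.0), 23), (np.float64(-16.0), 155), (np.float64(17.0), 117), (np.float64(37.0), 33)]
along [(np.float64(-36.5), 14), (np.float64(-24.5), 218), (np.float64(-16.0), 93), (np.float64(13.5), 221), (np.float64(17.0), 86), (np.float64(26.5), 219)]
along [(np.float64(-36.0), 16), (np.float64(-24.0), 220), (np.float64(-16.0), 97), (np.float64(-5.0), 223), (np.float64(17.0), 113), (np.float64(37.5), 31)]
edges [(np.float64(30.0), np.float64(69.75)), (np.float64(28.5), np.float64(62.94999999999999)), (np.float64(93.0), np.float64(62.05000000000001)), (np.float64(28.0), np.float64(58.0)), (np.float64(-104.0), np.float64(56.60000000000001)), (np.float64(29.5), np.float64(55.999999999999986)), (np.float64(104.0), np.float64(55.55)), (np.float64(104.5), np.float64(53.849999999999994)), (np.float64(95.0), np.float64(52.2)), (np.float64(93.5), np.float64(51.150000000000006)), (np.float64(-104.5), np.float64(50.95)), (np.float64(-103.5), np.float64(50.54999999999998)), (np.float64(-35.0), np.float64(48.94999999999999)), (np.float64(-98.0), np.float64(46.099999999999994))]
```

View pics/rect1.png

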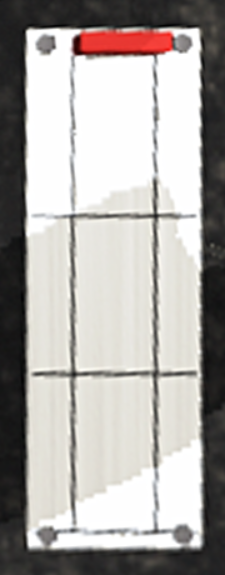

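Call:
{"method": "arm_command", "body": {"commands": [[8.5,0,0.6,3.35,0,0,0],[8.5,0,0.6,3.35,0,0,0],[8.5,0,0.6,3.35,0,0,0],[8.5,0,0.6,3.35,0,0,0],[8.5,0,0.6,3.35,0,0,0],[8.5,0,0.6,3.35,0,0,0],[8.5,0,0.6,3.35,0,0,0],[8.5,0,0.6,3.35,0,0,0],[8.5,0,0.6,3.35,0,0,0],[8.5,0,0.6,3.35,0,0,0],[8.5,0,0.6,3.35,0,0,0],[8.5,0,0.6,3.35,0,0,0]]}}

```text
time: 4.6
tool_pos: [0.5223, -0.2524, 0.2315]
tcp_rot: [0.501, 0.499, 0.501, -0.499]
force: [0.4, 0.3, -0.1]
grip_width: 0.995
```

Call:
{"method": "arm_command", "body": {"commands": [[8.5,0,0,0,0.112,0,0],[8.5,0,0,0,0.112,0,0],[8.5,0,0,0,0.112,0,0],[8.5,0,0,0,0.112,0,0],[8.5,0,0,0,0.112,0,0],[8.5,0,0,0,0.112,0,0],[8.5,0,0,0,0.112,0,0],[8.5,0,0,0,0.112,0,0],[8.5,0,0,0,0.112,0,0],[8.5,0,0,0,0.112,0,0],[8.5,0,0,0,0.112,0,0],[8.5,0,0,0,0.112,0,0]]}}

```text
time: 5.6
tool_pos: [0.522, -0.2508, 0.2314]
tcp_rot: [0.079, 0.703, 0.079, -0.703]
force: [0.1, -0.0, -0.3]
grip_width: 0.993
```

Call:
{"method": "arm_command", "body": {"commands": [[8.5,0,0,0,0.112,0,0],[8.5,0,0,0,0.112,0,0],[8.5,0,0,0,0,0,0],[8.5,0,0,0,0,0,0]]}}

```text
time: 5.93
tool_pos: [0.522, -0.2508, 0.2313]
tcp_rot: [-0.003, -0.707, -0.003, 0.707]
force: [-0.2, -0.2, -0.1]
grip_width: 0.993
```

```bash
cat > bricks.py <<'E'
from h import *
def find(im,d,T,zt=None,box=(.3,.75,-.4,-.15)):
    C=cloud('wrist',d,T); h=im.astype(int)
    m=((h[...,0]>110)&(h[...,1]>90)&(h[...,2]<110)&(h[...,0]-h[...,1]<90)&(h[...,0]-h[...,1]>-15)&(C[...,0]>box[0])&(C[...,0]<box[1])&(C[...,1]>box[2])&(C[...,1]<box[3]))
    out=[]
    top=(m&(np.abs(C[...,2]-zt)<.0035)).astype(np.uint8)
    n,l,st,_=cv2.connectedComponentsWithStats(top)
    for k in range(1,n):
        if st[k,4]<150: continue
        v,u=np.nonzero(l==k); P=plane('wrist',np.stack([u,v],1),T,zt)[:,:2]
        out.append((rect(P),st[k,4],np.median(C[l==k][:,2]),(v.mean(),u.mean())))
    return out
E
python3 - <<'E'
from bricks import *
s=bot.observe(); print(s['time'],s['tool_pos'],s['qpos'])
im,d,T=take('wrist','w2'); np.savez('w2.npz',im=im,d=d,T=T)
for o in find(im,d,T,.033): print(o)
E
```

```text
5.9333 [ 0.52202744 -0.25083363  0.23126613] [-0.57457899  0.35150943  1.18892787  1.68365323 -0.33419213  1.33538873
 -0.88933613]
((array([ 0.57155029, -0.22292334]), (45.67707824707031, 29.767375946044922), 13.583808898925781), np.int32(737), np.float64(0.03332069330673065), (np.float64(140.0529172320217), np.float64(260.30800542740843)))
((array([ 0.56645697, -0.30195718]), (59.38634490966797, 28.838258743286133), 2.4778685569763184), np.int32(1285), np.float64(0.033412823828257165), (np.float64(140.98210116731516), np.float64(325.86303501945525)))
((array([ 0.49109412, -0.21250409]), (59.33734893798828, 29.837432861328125), 0.790576159954071), np.int32(1120), np.float64(0.03331453852627225), (np.float64(202.24553571428572), np.float64(249.97946428571427)))
```

View pics/w2.png

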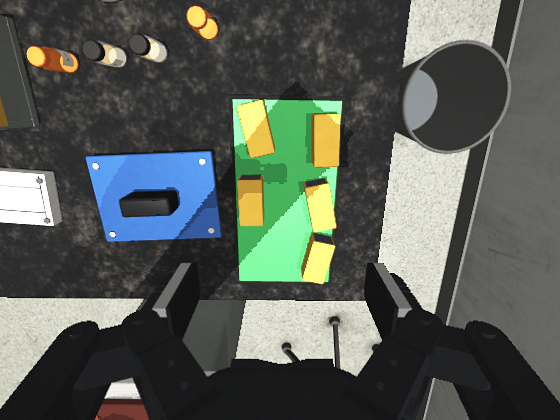

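```bash
sed -i 's/^    m=((h.*$/    m=((h[...,0]>100)\&(h[...,0]-h[...,2]>60)\&(h[...,1]-h[...,0]<15)\&(C[...,0]>box[0])\&(C[...,0]<box[1])\&(C[...,1]>box[2])\&(C[...,1]<box[3]))/' bricks.py
python3 - <<'E'
from bricks import *
f=np.load('w2.npz'); im,d,T=f['im'],f['d'],f['T']
for o in find(im,d,T,.033): print(np.round(o[0][0],4),np.round(o[0][1],1),round(o[0][2],1),o[1],np.round(o[3]))
print(im[115,255],im[205,320],im[260,318])
E
```

```text
[ 0.5783 -0.2213] [59.6 29.9] 13.5 1433 [128. 256.]
[ 0.5664 -0.3014] [59.3 30.1] 2.2 1396 [140. 326.]
[ 0.4911 -0.2125] [59.3 29.8] 0.8 1120 [202. 250.]
[ 0.4855 -0.2988] [60.5 29.7] 12.5 1097 [207. 320.]
[ 0.409  -0.2991] [60.4 30.3] -12.6 923 [262. 318.]
[255 255 148] [255 254 138] [255 253 135]
```

```bash
cat > plan.py <<'E'
from h import *
import sys
C0=np.array([.4935,.1518]); WA=np.deg2rad(85.95); U=np.array([np.cos(WA),np.sin(WA)])
S={'low0':.0603,'low1':-.0027,'low2':-.0657,'high0':.0288,'high1':-.0342}
def place(k): return C0+S[k]*U
class Pl:
    def __init__(s):
        T=toolT(); s.p=T[:3,3].copy(); y=T[:3,1]; s.yaw=np.arctan2(y[1],y[0])
        print('start',s.p.round(4),'yaw %.2f'%np.rad2deg(s.yaw),'tilt',np.round(T[2,1:3],4))
    def to(s,x=None,y=None,z=None,yaw=None,claw=5.0,n=None,note=''):
        g=np.array([s.p[0] if x is None else x,s.p[1] if y is None else y,s.p[2] if z is None else z])
        dy=0 if yaw is None else (np.deg2rad(yaw)-s.yaw+np.pi)%(2*np.pi)-np.pi
        w=g-s.p; ty=np.array([np.cos(s.yaw),np.sin(s.yaw)]); tz=np.array([ty[1],-ty[0]])
        sh=np.array([-w[2],w[:2]@ty,w[:2]@tz])*100; 
        if abs(dy)>1e-3: assert np.hypot(*w[:2])<.003,'turn+lateral'
        k=n or max(1,int(np.ceil(max(np.linalg.norm(sh)/3.4,abs(dy)/.11))))
        r=np.round(sh/k,2); t=round(-dy/k,3); last=np.round(sh-r*(k-1),2)
        print(note,'%dx'%(k-1),[claw,*map(float,r),t,0,0],'+ last',[claw,*map(float,last),t,0,0])
        tot=(r*(k-1)+last)/100
        s.p=s.p+np.array([0,0,-tot[0]]); s.p[:2]+=tot[1]*ty+tot[2]*tz; s.yaw-=t*k
E
cat > go.py <<'E'
from plan import *
def cycle(bx,by,ba,slot,hz=.13):
    P=Pl(); h=slot.startswith('high')
    P.to(bx,by,claw=5,note='lat')
    P.to(z=hz,yaw=ba-90,note='down1')
    P.to(bx,by,z=.008,n=5,note='down2')
    print('close 3.0 5 rows')
    P.to(z=hz+.02,yaw=-4.05,claw=2,note='lift')
    x,y=place(slot)
    P.to(x,y,claw=2,note='lat2')
    P.to(x,y,z=.024+.03*h+.02,claw=2,note='down')
E
python3 -c "
from go import *
cycle(.409,-.2991,-12.6,'low0')"
```

```text
start [ 0.522  -0.2509  0.2313] yaw -89.51 tilt [0.0002 0.0002]
lat 3x [5, -0.0, 1.18, 2.84, 0.0, 0, 0] + last [5, 0.0, 1.19, 2.82, 0.0, 0, 0]
down1 2x [5.0, 3.38, 0.0, 0.0, np.float64(0.076), 0, 0] + last [5.0, 3.37, 0.0, 0.0, np.float64(0.076), 0, 0]
down2 4x [5.0, 2.44, -0.0, 0.0, 0.0, 0, 0] + last [5.0, 2.44, -0.0, 0.0, 0.0, 0, 0]
close 3.0 5 rows
lift 15x [2, -0.89, 0.0, 0.0, np.float64(-0.107), 0, 0] + last [2, -0.85, 0.0, 0.0, np.float64(-0.107), 0, 0]
lat2 15x [2, -0.0, 0.3, -3.23, 0.0, 0, 0] + last [2, 0.0, 0.35, -3.2, 0.0, 0, 0]
down 3x [2, 2.65, 0.0, 0.0, 0.0, 0, 0] + last [2, 2.65, 0.0, 0.0, 0.0, 0, 0]
```

Call:
{"method": "arm_command", "body": {"commands": [[5,0,1.18,2.84,0,0,0],[5,0,1.18,2.84,0,0,0],[5,0,1.18,2.84,0,0,0],[5,0,1.19,2.82,0,0,0],[5,3.38,0,0,0.076,0,0],[5,3.38,0,0,0.076,0,0],[5,3.37,0,0,0.076,0,0],[5,0,0,0,0,0,0]], "newtons": 50}}

```text
time: 6.65
tool_pos: [0.4071, -0.2957, 0.126]
tcp_rot: [0.081, -0.701, 0.078, 0.704]
force: [-0.8, 0.3, -1.0]
grip_width: 0.583
```

```bash
python3 - <<'E'
from h import *
s=bot.observe(); print(s['time'],s['tool_pos'],s['qpos'].round(2),s['grip_width'])
im,d,T=take('wrist','w3')
E
```

```text
6.65 [ 0.40705238 -0.29573512  0.12596958] [-0.55  0.28  1.26  1.98 -0.3   1.1  -0.96] 0.5827807153613134
```

View pics/w3.png

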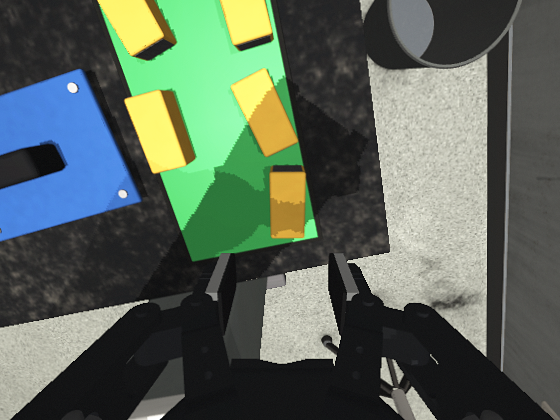

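Call:
{"method": "arm_command", "body": {"commands": [[5,0,0,0,0,0,0],[5,0,0,0,0,0,0]]}}

```text
time: 6.87
tool_pos: [0.4099, -0.2995, 0.1318]
tcp_rot: [-0.078, 0.703, -0.079, -0.702]
force: [0.5, -0.2, 1.0]
grip_width: 0.586
```

```bash
python3 - <<'E'
from plan import *
s=bot.observe(); print(s['time'],s['qpos'].round(3))
P=Pl()
P.to(.409,-.2991,claw=5); P.to(z=.13,yaw=-102.6)
from bricks import *
im,d,T=take('wrist')
for o in find(im,d,T,.033): print(np.round(o[0][0],4),np.round(o[0][1],1),round(o[0][2],1),o[1],np.round(o[3]))
E
```

```text
6.8667 [-0.557  0.272  1.266  1.974 -0.29   1.1   -0.961]
start [ 0.4099 -0.2995  0.1318] yaw -102.74 tilt [ 0.0019 -0.0011]
 0x [5, -0.0, -0.02, 0.1, 0.0, 0, 0] + last [5, 0.0, -0.02, 0.1, 0.0, 0, 0]
 0x [5.0, 0.18, 0.0, 0.0, np.float64(-0.003), 0, 0] + last [5.0, 0.18, 0.0, 0.0, np.float64(-0.003), 0, 0]
[ 0.5709 -0.2237] [46.1 30.4] 13.7 2492 [ 27. 131.]
[ 0.5532 -0.3023] [35.  29.6] 2.0 2029 [ 23. 241.]
[ 0.4846 -0.2995] [59.5 29.7] 12.6 2926 [117. 260.]
[ 0.4899 -0.2135] [59.5 31.2] 0.3 2802 [135. 155.]
[ 0.4086 -0.2999] [59.3 29.4] -12.4 2157 [206. 282.]
```

Call:
{"method": "arm_command", "body": {"commands": [[5,2.5,0,0.1,0,0,0],[5,2.5,0,0,0,0,0],[5,2.5,0,0,0,0,0],[5,2.5,0,0,0,0,0],[5,1.6,0,0,0,0,0],[5,0.7,0,0,0,0,0],[5,0,0,0,0,0,0],[5,0,0,0,0,0,0],[2,0,0,0,0,0,0],[2,0,0,0,0,0,0],[2,0,0,0,0,0,0],[2,0,0,0,0,0,0]]}}

```text
time: 7.92
tool_pos: [0.4094, -0.2989, 0.0087]
tcp_rot: [-0.079, 0.704, -0.08, -0.702]
force: [-1.3, 0.7, 6.6]
grip_width: 0.34
```

Call:
{"method": "arm_command", "body": {"commands": [[2,0,0,0,0,0,0],[2,0,0,0,0,0,0],[2,-1,0,0,0,0,0],[2,-1,0,0,0,0,0],[2,0,0,0,0,0,0]]}}

```text
time: 8.33
tool_pos: [0.4092, -0.2986, 0.0292]
tcp_rot: [-0.079, 0.703, -0.08, -0.702]
force: [1.1, -1.0, -5.8]
grip_width: 0.342
```

```bash
python3 - <<'E'
from plan import *
s=bot.observe(); print(s['time'],s['qpos'].round(3),s['grip_width'],s['force'])
im,d,T=take('wrist','w4')
P=Pl()
P.to(z=.15,yaw=-4.05,claw=2,note='lift')
x,y=place('low0'); print(x,y)
P.to(x,y,claw=2,note='lat2')
P.to(x,y,z=.05,claw=2,note='down')
E
```

```text
8.3333 [-0.356  0.436  1.071  2.062 -0.487  0.918 -0.813] 0.3424777770981582 [ 1.07335167 -0.97416743 -5.82985635]
start [ 0.4091 -0.2982  0.0284] yaw -102.88 tilt [-0.     -0.0022]
lift 15x [2, -0.76, 0.0, 0.0, np.float64(-0.108), 0, 0] + last [2, -0.76, 0.0, 0.0, np.float64(-0.108), 0, 0]
0.49775880725164934 0.21194941862390107
lat2 15x [2, -0.0, 0.34, -3.22, 0.0, 0, 0] + last [2, 0.0, 0.3, -3.2, 0.0, 0, 0]
down 2x [2, 3.33, -0.0, -0.0, 0.0, 0, 0] + last [2, 3.34, -0.0, -0.0, 0.0, 0, 0]
```

View pics/w4.png

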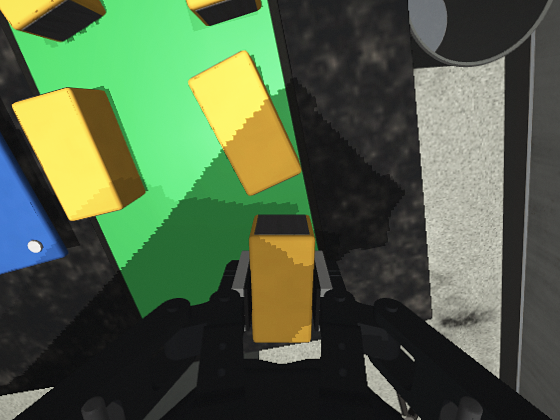

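Call:
{"method": "arm_command", "body": {"commands": [[2,-0.76,0,0,-0.108,0,0],[2,-0.76,0,0,-0.108,0,0],[2,-0.76,0,0,-0.108,0,0],[2,-0.76,0,0,-0.108,0,0],[2,-0.76,0,0,-0.108,0,0],[2,-0.76,0,0,-0.108,0,0],[2,-0.76,0,0,-0.108,0,0],[2,-0.76,0,0,-0.108,0,0],[2,-0.76,0,0,-0.108,0,0],[2,-0.76,0,0,-0.108,0,0],[2,-0.76,0,0,-0.108,0,0],[2,-0.76,0,0,-0.108,0,0]]}}

```text
time: 9.38
tool_pos: [0.4079, -0.2978, 0.1185]
tcp_rot: [-0.362, -0.607, -0.362, 0.607]
force: [-0.3, 0.6, -6.3]
grip_width: 0.342
```

Call:
{"method": "arm_command", "body": {"commands": [[2,-0.76,0,0,-0.108,0,0],[2,-0.76,0,0,-0.108,0,0],[2,-0.76,0,0,-0.108,0,0],[2,-0.76,0,0,-0.108,0,0],[2,0,0.34,-3.22,0,0,0],[2,0,0.34,-3.22,0,0,0],[2,0,0.34,-3.22,0,0,0],[2,0,0.34,-3.22,0,0,0],[2,0,0.34,-3.22,0,0,0],[2,0,0.34,-3.22,0,0,0],[2,0,0.34,-3.22,0,0,0],[2,0,0.34,-3.22,0,0,0]]}}

```text
time: 10.38
tool_pos: [0.4525, -0.0414, 0.1486]
tcp_rot: [0.482, 0.517, 0.483, -0.517]
force: [0.9, -0.1, -5.5]
grip_width: 0.344
```

Call:
{"method": "arm_command", "body": {"commands": [[2,0,0.34,-3.22,0,0,0],[2,0,0.34,-3.22,0,0,0],[2,0,0.34,-3.22,0,0,0],[2,0,0.34,-3.22,0,0,0],[2,0,0.34,-3.22,0,0,0],[2,0,0.34,-3.22,0,0,0],[2,0,0.34,-3.22,0,0,0],[2,0,0.3,-3.2,0,0,0],[2,0,0,0,0,0,0],[2,0,0,0,0,0,0]]}}

```text
time: 11.22
tool_pos: [0.4965, 0.2139, 0.1479]
tcp_rot: [-0.484, -0.515, -0.484, 0.516]
force: [-0.1, -0.5, -4.6]
grip_width: 0.345
```

Call:
{"method": "arm_command", "body": {"commands": [[2,2.5,0,0,0,0,0],[2,2.5,0,0,0,0,0],[2,2.0,0,0,0,0,0],[2,1.5,0,0,0,0,0],[2,0,0,0,0,0,0],[2,0,0,0,0,0,0],[2,0,0,0,0,0,0]]}}

```text
time: 11.8
tool_pos: [0.4978, 0.2116, 0.0647]
tcp_rot: [0.483, 0.517, 0.482, -0.517]
force: [-0.3, 0.4, -4.2]
grip_width: 0.343
```

```bash
python3 - <<'E'
from plan import *
s=bot.observe(); print(s['time'],s['qpos'].round(3),s['grip_width'],s['force'])
im,d,T=take('wrist','w5'); np.savez('w5.npz',im=im,d=d,T=T)
P=Pl()
x,y=place('low0'); print(x,y)
P.to(x,y,claw=2,note='lat2'); P.to(z=.0242,yaw=-4.05,claw=2,note='d')
E
```

```text
11.8 [-0.795  0.273  0.356  1.933 -0.116  0.954 -0.453] 0.34265701916244834 [-0.26283009  0.35387293 -4.2009918 ]
start [0.4981 0.212  0.0651] yaw -3.93 tilt [ 0.0016 -0.001 ]
0.49775880725164934 0.21194941862390107
lat2 0x [2, -0.0, -0.03, 0.01, 0.0, 0, 0] + last [2, 0.0, -0.03, 0.01, 0.0, 0, 0]
d 1x [2, 2.04, 0.0, 0.0, np.float64(0.001), 0, 0] + last [2, 2.05, 0.0, 0.0, np.float64(0.001), 0, 0]
```

View pics/w5.png

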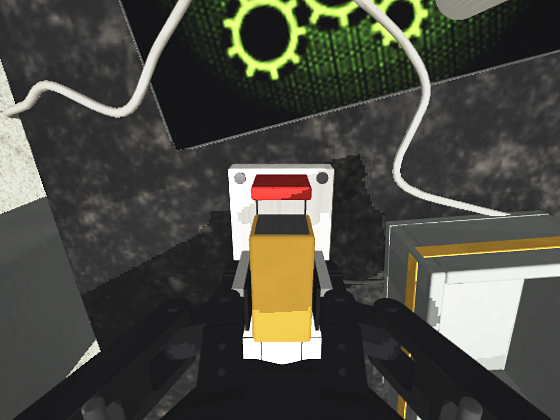

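Call:
{"method": "arm_command", "body": {"commands": [[2,1.5,-0.03,0,0,0,0],[2,1.5,0,0,0,0,0],[2,0.7,0,0,0,0,0],[2,0.3,0,0,0,0,0],[2,0.1,0,0,0,0,0],[2,0,0,0,0,0,0],[2,0,0,0,0,0,0]]}}

```text
time: 12.43
tool_pos: [0.4976, 0.2123, 0.0237]
tcp_rot: [0.483, 0.517, 0.483, -0.516]
force: [-1.0, -0.8, 0.6]
grip_width: 0.342
```

Call:
{"method": "arm_command", "body": {"commands": [[2.8,0,0,0,0,0,0],[3.2,0,0,0,0,0,0],[4,0,0,0,0,0,0],[4.5,0,0,0,0,0,0],[5,0,0,0,0,0,0],[5,-1,0,0,0,0,0],[5,-2,0,0,0,0,0],[5,-3,0,0,0,0,0],[5,-3,0,0,0,0,0],[5,-3,0,0,0,0,0],[5,-3,0,0,0,0,0],[5,0,0,0,0,0,0]]}}

```text
time: 13.43
tool_pos: [0.4998, 0.2132, 0.1796]
tcp_rot: [0.483, 0.52, 0.482, -0.514]
force: [1.9, 0.4, -0.0]
grip_width: 0.59
```

Call:
{"method": "arm_command", "body": {"commands": [[5,0,0,0,0,0,0],[5,0,0,0,0,0,0]]}}

```text
time: 13.6
tool_pos: [0.4967, 0.212, 0.1728]
tcp_rot: [0.483, 0.517, 0.483, -0.517]
force: [0.5, 0.3, 0.1]
grip_width: 0.59
```

```bash
cat > chk.py <<'E'
from bricks import *
from plan import *
def chk(fn,zt=.048):
    im,d,T=take('wrist',fn)
    for o in find(im,d,T,zt,(.4,.6,.02,.27)):
        c=o[0][0]-C0; w=np.array([U[1],-U[0]])
        print('brick s %.1f t %.1f'%(c@U*1e3,c@w*1e3),np.round(o[0][1],1),'dang %.1f'%(o[0][2]%180-85.95),o[1],'z%.4f'%o[2])
    C=cloud('wrist',d,T); h=im.astype(int)
    r=(h[...,0]>120)&(h[...,1]<80)&(h[...,2]<80)&(C[...,0]>.42)&(C[...,0]<.56)&(C[...,1]>.1)&(C[...,1]<.35)&(np.abs(C[...,2]-.052)<.004)
    if r.sum()>20:
        v,u=np.nonzero(r); P=plane('wrist',np.stack([u,v],1),T,.052); s=(P[:,:2]-C0)@U*1e3; print('stop s',np.percentile(s,[1,50,99]))
E
python3 - <<'E'
from chk import *
s=bot.observe(); print(s['time'],s['tool_pos'],s['qpos'].round(3),s['force'])
chk('w6')
E
```

```text
13.6 [0.49671946 0.21200417 0.17279347] [-0.823  0.15   0.372  1.827 -0.059  1.175 -0.499] [0.53903232 0.3260874  0.0634163 ]
brick s 59.2 t -0.1 [59.2 29.5] dang -0.3 1856 z0.0484
stop s [ 93.18403836  96.84232467 100.4658753 ]
```

View pics/w6.png

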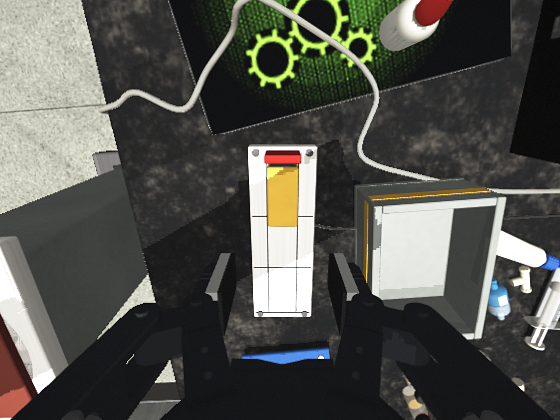

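```bash
python3 - <<'E'
from plan import *
P=Pl()
P.to(.485,-.2992,claw=5,note='lat')
P.to(z=.10,yaw=12.5-90,note='down1')
E
```

```text
start [0.4964 0.2118 0.1721] yaw -3.90 tilt [-0.001   0.0007]
lat 15x [5, -0.0, 0.15, 3.19, 0.0, 0, 0] + last [5, 0.0, 0.09, 3.21, 0.0, 0, 0]
down1 11x [5.0, 0.6, 0.0, 0.0, np.float64(0.107), 0, 0] + last [5.0, 0.61, 0.0, 0.0, np.float64(0.107), 0, 0]
```

Call:
{"method": "arm_command", "body": {"commands": [[5,0,0.15,3.19,0,0,0],[5,0,0.15,3.19,0,0,0],[5,0,0.15,3.19,0,0,0],[5,0,0.15,3.19,0,0,0],[5,0,0.15,3.19,0,0,0],[5,0,0.15,3.19,0,0,0],[5,0,0.15,3.19,0,0,0],[5,0,0.15,3.19,0,0,0]]}}

```text
time: 14.32
tool_pos: [0.4904, -0.0449, 0.1717]
tcp_rot: [-0.482, -0.516, -0.483, 0.517]
force: [0.5, -0.1, 0.3]
grip_width: 0.585
```

Call:
{"method": "arm_command", "body": {"commands": [[5,0,0.15,3.19,0,0,0],[5,0,0.15,3.19,0,0,0],[5,0,0.15,3.19,0,0,0],[5,0,0.15,3.19,0,0,0],[5,0,0.15,3.19,0,0,0],[5,0,0.15,3.19,0,0,0],[5,0,0.15,3.19,0,0,0],[5,0,0.09,3.21,0,0,0]]}}

```text
time: 14.98
tool_pos: [0.4847, -0.3001, 0.1716]
tcp_rot: [-0.482, -0.516, -0.483, 0.517]
force: [1.1, 0.4, 0.3]
grip_width: 0.586
```

Call:
{"method": "arm_command", "body": {"commands": [[5,0.6,0,0,0.107,0,0],[5,0.6,0,0,0.107,0,0],[5,0.6,0,0,0.107,0,0],[5,0.6,0,0,0.107,0,0],[5,0.6,0,0,0.107,0,0],[5,0.6,0,0,0.107,0,0],[5,0.6,0,0,0.107,0,0],[5,0.6,0,0,0.107,0,0],[5,0.6,0,0,0.107,0,0],[5,0.6,0,0,0.107,0,0],[5,0.6,0,0,0.107,0,0],[5,0.6,0,0,0.107,0,0]]}}

```text
time: 15.98
tool_pos: [0.4847, -0.2986, 0.0993]
tcp_rot: [-0.075, -0.702, -0.075, 0.704]
force: [-1.1, -0.1, 0.2]
grip_width: 0.587
```

Call:
{"method": "arm_command", "body": {"commands": [[5,0,0,0,0,0,0],[5,0,0,0,0,0,0],[5,0,0,0,0,0,0],[5,0,0,0,0,0,0]]}}

```text
time: 16.32
tool_pos: [0.4855, -0.299, 0.1009]
tcp_rot: [-0.078, -0.703, -0.078, 0.703]
force: [-0.1, -0.7, 0.5]
grip_width: 0.589
```

```bash
cat > pick.py <<'E'
from bricks import *
from plan import *
def pick(near,slot_s,fn=None):
    s=bot.observe(); print(s['time'],s['qpos'].round(2))
    im,d,T=take('wrist',fn); best=None
    for o in find(im,d,T,.033):
        print(np.round(o[0][0],4),np.round(o[0][1],1),round(o[0][2],1),o[1])
        if np.hypot(*(o[0][0]-near))<.02: best=o[0]
    (x,y),_,a=best
    P=Pl(); P.to(x,y,note='cor'); P.to(z=.008,yaw=a-90,n=5,note='down')
    P.to(z=.15,yaw=-4.05,claw=2,note='lift')
    x,y=C0+slot_s/1e3*U; P.to(x,y,claw=2,note='lat')
E
python3 - <<'E'
from pick import *
pick((.485,-.2992),-2.3,'w7')
E
```

```text
16.3167 [-0.33  0.42  0.99  1.85 -0.4   1.08 -0.53]
[ 0.578  -0.2218] [59.5 30.2] 13.2 4515
[ 0.566  -0.3016] [59.4 29.8] 2.4 3910
[ 0.4905 -0.2127] [59.6 30.3] 0.7 3075
[ 0.4851 -0.2991] [59.7 29.5] 12.3 2724
start [ 0.4856 -0.2991  0.101 ] yaw -77.36 tilt [ 0.0001 -0.0003]
cor 0x [5.0, -0.0, -0.0, 0.05, 0.0, 0, 0] + last [5.0, 0.0, -0.0, 0.05, 0.0, 0, 0]
down 4x [5.0, 1.86, 0.0, 0.0, np.float64(0.001), 0, 0] + last [5.0, 1.86, 0.0, 0.0, np.float64(0.001), 0, 0]
lift 11x [2, -1.18, 0.0, 0.0, np.float64(-0.107), 0, 0] + last [2, -1.22, 0.0, 0.0, np.float64(-0.107), 0, 0]
lat 13x [2, -0.0, -0.17, -3.2, 0.0, 0, 0] + last [2, 0.0, -0.16, -3.21, 0.0, 0, 0]
```

Call:
{"method": "arm_command", "body": {"commands": [[5,2.3,0,0.05,0,0,0],[5,2.3,0,0,0,0,0],[5,2.3,0,0,0,0,0],[5,1.6,0,0,0,0,0],[5,0.8,0,0,0,0,0],[5,0,0,0,0,0,0],[5,0,0,0,0,0,0],[2,0,0,0,0,0,0],[2,0,0,0,0,0,0],[2,0,0,0,0,0,0],[2,0,0,0,0,0,0],[2,0,0,0,0,0,0]]}}

```text
time: 17.37
tool_pos: [0.4859, -0.2995, 0.0091]
tcp_rot: [0.078, 0.704, 0.077, -0.702]
force: [-0.9, 1.0, 7.6]
grip_width: 0.338
```

Call:
{"method": "arm_command", "body": {"commands": [[2,-0.6,0,0,0,0,0],[2,-1.2,0,0,-0.107,0,0],[2,-1.2,0,0,-0.107,0,0],[2,-1.2,0,0,-0.107,0,0],[2,-1.2,0,0,-0.107,0,0],[2,-1.2,0,0,-0.107,0,0],[2,-1.2,0,0,-0.107,0,0],[2,-1.2,0,0,-0.107,0,0],[2,-1.2,0,0,-0.107,0,0],[2,-1.2,0,0,-0.107,0,0],[2,-1.2,0,0,-0.107,0,0],[2,-1.2,0,0,-0.107,0,0]]}}

```text
time: 18.37
tool_pos: [0.4845, -0.299, 0.1465]
tcp_rot: [-0.456, -0.541, -0.456, 0.541]
force: [-0.6, 0.3, -4.9]
grip_width: 0.341
```

Call:
{"method": "arm_command", "body": {"commands": [[2,-0.4,0,0,-0.107,0,0],[2,0,-0.17,-3.2,0,0,0],[2,0,-0.17,-3.2,0,0,0],[2,0,-0.17,-3.2,0,0,0],[2,0,-0.17,-3.2,0,0,0],[2,0,-0.17,-3.2,0,0,0],[2,0,-0.17,-3.2,0,0,0],[2,0,-0.17,-3.2,0,0,0]]}}

```text
time: 19.03
tool_pos: [0.4877, -0.0735, 0.15]
tcp_rot: [0.483, 0.517, 0.483, -0.517]
force: [0.0, 0.3, -4.5]
grip_width: 0.343
```

Call:
{"method": "arm_command", "body": {"commands": [[2,0,-0.17,-3.2,0,0,0],[2,0,-0.17,-3.2,0,0,0],[2,0,-0.17,-3.2,0,0,0],[2,0,-0.17,-3.2,0,0,0],[2,0,-0.17,-3.2,0,0,0],[2,0,-0.17,-3.2,0,0,0],[2,0,-0.17,-3.2,0,0,0],[2,2.5,0,0,0,0,0],[2,2.5,0,0,0,0,0],[2,2,0,0,0,0,0],[2,0,0,0,0,0,0],[2,0,0,0,0,0,0]]}}

```text
time: 20.03
tool_pos: [0.491, 0.1488, 0.0794]
tcp_rot: [-0.482, -0.516, -0.483, 0.518]
force: [0.3, -0.3, -2.4]
grip_width: 0.337
```

Call:
{"method": "arm_command", "body": {"commands": [[2,0,0,0,0,0,0],[2,0,0,0,0,0,0]]}}

```text
time: 20.2
tool_pos: [0.4928, 0.1497, 0.0814]
tcp_rot: [0.483, 0.518, 0.482, -0.516]
force: [-0.0, -0.2, -2.8]
grip_width: 0.339
```

```bash
cat > fin.py <<'E'
from plan import *
def fin(slot_s,z,fn=None):
    s=bot.observe(); print(s['time'],s['qpos'].round(2),s['grip_width'])
    if fn:
        im,d,T=take('wrist',fn)
    P=Pl(); x,y=C0+slot_s/1e3*U; P.to(x,y,claw=2,note='cor'); P.to(z=z,yaw=-4.05,claw=2,n=4,note='down')
E
python3 - <<'E'
from fin import *
fin(-2.3,.0238,'w8')
E
```

```text
20.2 [-0.73  0.2   0.39  1.98 -0.09  0.97 -0.37] 0.33944936105681844
start [0.4927 0.1497 0.0813] yaw -3.92 tilt [ 0.002  -0.0013]
cor 0x [2, -0.0, 0.06, 0.02, 0.0, 0, 0] + last [2, 0.0, 0.06, 0.02, 0.0, 0, 0]
down 3x [2, 1.44, 0.0, 0.0, np.float64(0.001), 0, 0] + last [2, 1.43, 0.0, 0.0, np.float64(0.001), 0, 0]
```

View pics/w8.png

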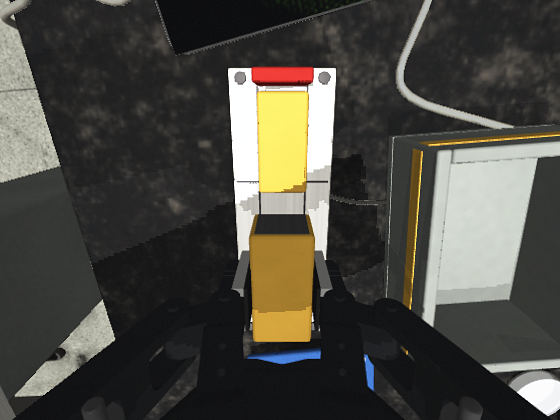

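Call:
{"method": "arm_command", "body": {"commands": [[2,1.8,0.06,0,0,0,0],[2,1.8,0,0,0,0,0],[2,1.2,0,0,0,0,0],[2,0.6,0,0,0,0,0],[2,0.3,0,0,0,0,0],[2,0.05,0,0,0,0,0],[2,0,0,0,0,0,0],[2,0,0,0,0,0,0]]}}

```text
time: 20.92
tool_pos: [0.4931, 0.1496, 0.0241]
tcp_rot: [0.483, 0.517, 0.483, -0.516]
force: [-4.4, -1.3, 5.9]
grip_width: 0.341
```

Call:
{"method": "arm_command", "body": {"commands": [[2.8,0,0,0,0,0,0],[3.2,0,0,0,0,0,0],[4,0,0,0,0,0,0],[4.5,0,0,0,0,0,0],[5,0,0,0,0,0,0],[5,-1,0,0,0,0,0],[5,-2,0,0,0,0,0],[5,-3,0,0,0,0,0],[5,-3,0,0,0,0,0],[5,-3,0,0,0,0,0],[5,-2,0,0,0,0,0],[5,0,0,0,0,0,0]]}}

```text
time: 21.92
tool_pos: [0.4948, 0.1502, 0.1676]
tcp_rot: [0.483, 0.519, 0.482, -0.514]
force: [1.1, 0.5, -0.1]
grip_width: 0.586
```

Call:
{"method": "arm_command", "body": {"commands": [[5,0,0,0,0,0,0],[5,0,0,0,0,0,0]]}}

```text
time: 22.08
tool_pos: [0.4921, 0.1494, 0.1621]
tcp_rot: [-0.483, -0.517, -0.483, 0.517]
force: [-0.3, -0.3, -0.2]
grip_width: 0.583
```

```bash
python3 - <<'E'
from chk import *
s=bot.observe(); print(s['time'],s['tool_pos'],s['qpos'].round(3),s['force'])
chk('w9')
P=Pl()
P.to(.4906,-.2127,claw=5,note='lat')
P.to(z=.10,yaw=.7-90,note='down1')
E
```

```text
22.0833 [0.49206336 0.14937832 0.16206023] [-0.754  0.105  0.399  1.899 -0.045  1.146 -0.406] [-0.32042581 -0.27708338 -0.1677921 ]
brick s 58.9 t 0.0 [58.1 29.7] dang 0.1 2463 z0.0485
brick s -3.2 t -0.0 [59.1 29.5] dang -0.0 1985 z0.0485
stop s [ 93.12971307  96.87971921 100.58450312]
start [0.4918 0.1492 0.1615] yaw -3.90 tilt [-0.0012  0.0008]
lat 10x [5, -0.0, 0.21, 3.28, 0.0, 0, 0] + last [5, 0.0, 0.25, 3.32, 0.0, 0, 0]
down1 13x [5.0, 0.44, 0.0, 0.0, np.float64(0.106), 0, 0] + last [5.0, 0.43, 0.0, 0.0, np.float64(0.106), 0, 0]
```

View pics/w9.png

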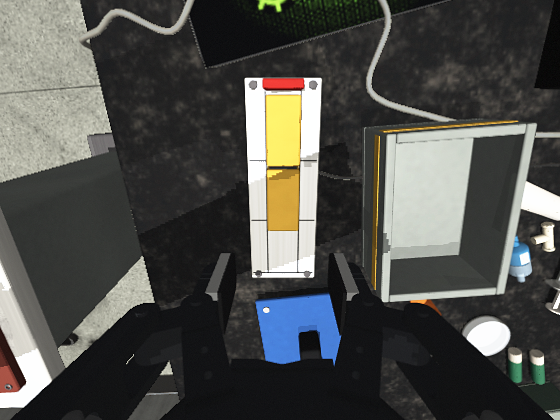

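Call:
{"method": "arm_command", "body": {"commands": [[5,0,0.21,3.28,0,0,0],[5,0,0.21,3.28,0,0,0],[5,0,0.21,3.28,0,0,0],[5,0,0.21,3.28,0,0,0],[5,0,0.21,3.28,0,0,0],[5,0,0.21,3.28,0,0,0],[5,0,0.21,3.28,0,0,0],[5,0,0.21,3.28,0,0,0],[5,0,0.21,3.28,0,0,0],[5,0,0.21,3.28,0,0,0],[5,0,0.25,3.32,0,0,0]]}}

```text
time: 23.05
tool_pos: [0.4903, -0.2138, 0.1613]
tcp_rot: [-0.482, -0.516, -0.483, 0.517]
force: [0.7, 0.2, -0.5]
grip_width: 0.587
```

Call:
{"method": "arm_command", "body": {"commands": [[5,0.44,0,0,0.106,0,0],[5,0.44,0,0,0.106,0,0],[5,0.44,0,0,0.106,0,0],[5,0.44,0,0,0.106,0,0],[5,0.44,0,0,0.106,0,0],[5,0.44,0,0,0.106,0,0],[5,0.44,0,0,0.106,0,0],[5,0.44,0,0,0.106,0,0],[5,0.44,0,0,0.106,0,0],[5,0.44,0,0,0.106,0,0],[5,0.44,0,0,0.106,0,0],[5,0.44,0,0,0.106,0,0]]}}

```text
time: 24.05
tool_pos: [0.4904, -0.2123, 0.1082]
tcp_rot: [-0.079, -0.702, -0.079, 0.703]
force: [-0.1, -0.0, 0.4]
grip_width: 0.591
```

Call:
{"method": "arm_command", "body": {"commands": [[5,0.44,0,0,0.106,0,0],[5,0.44,0,0,0.106,0,0],[5,0,0,0,0,0,0],[5,0,0,0,0,0,0],[5,0,0,0,0,0,0],[5,0,0,0,0,0,0]]}}

```text
time: 24.55
tool_pos: [0.4912, -0.2125, 0.1007]
tcp_rot: [-0.008, -0.707, -0.007, 0.707]
force: [-0.4, -0.4, 0.8]
grip_width: 0.583
```

```bash
python3 - <<'E'
from pick import *
pick((.4906,-.2127),-64.8,'w10')
E
```

```text
24.55 [-0.47  0.3   0.92  1.93 -0.27  1.04 -0.97]
[ 0.578 -0.221] [59.5 29.5] 13.4 4060
[ 0.5662 -0.3009] [59.3 31.3] 1.7 3903
[ 0.4908 -0.2123] [59.6 29.6] 1.2 2748
start [ 0.4913 -0.2125  0.1008] yaw -88.82 tilt [ 0.     -0.0002]
cor 0x [5.0, -0.0, -0.02, 0.05, 0.0, 0, 0] + last [5.0, 0.0, -0.02, 0.05, 0.0, 0, 0]
down 4x [5.0, 1.86, 0.0, 0.0, np.float64(0.0), 0, 0] + last [5.0, 1.84, 0.0, 0.0, np.float64(0.0), 0, 0]
lift 13x [2, -1.01, 0.0, 0.0, np.float64(-0.106), 0, 0] + last [2, -1.07, 0.0, 0.0, np.float64(-0.106), 0, 0]
lat 8x [2, -0.0, -0.24, -3.32, 0.0, 0, 0] + last [2, 0.0, -0.25, -3.31, 0.0, 0, 0]
```

Call:
{"method": "arm_command", "body": {"commands": [[5,2.3,0,0.05,0,0,0],[5,2.3,0,0,0,0,0],[5,2.3,0,0,0,0,0],[5,1.6,0,0,0,0,0],[5,0.8,0,0,0,0,0],[5,0,0,0,0,0,0],[5,0,0,0,0,0,0],[2,0,0,0,0,0,0],[2,0,0,0,0,0,0],[2,0,0,0,0,0,0],[2,0,0,0,0,0,0],[2,0,0,0,0,0,0]]}}

```text
time: 25.6
tool_pos: [0.4917, -0.2128, 0.0089]
tcp_rot: [0.007, 0.708, 0.007, -0.706]
force: [-1.2, 0.6, 6.9]
grip_width: 0.343
```

Call:
{"method": "arm_command", "body": {"commands": [[2,-0.7,0,0,0,0,0],[2,-1.5,0,0,-0.106,0,0],[2,-1.5,0,0,-0.106,0,0],[2,-1.5,0,0,-0.106,0,0],[2,-0.9,0,0,-0.106,0,0],[2,-0.9,0,0,-0.106,0,0],[2,-0.9,0,0,-0.106,0,0],[2,-0.9,0,0,-0.106,0,0],[2,-0.9,0,0,-0.106,0,0],[2,-0.9,0,0,-0.106,0,0],[2,-0.9,0,0,-0.106,0,0],[2,-0.9,0,0,-0.106,0,0]]}}

```text
time: 26.6
tool_pos: [0.4903, -0.2125, 0.1325]
tcp_rot: [-0.396, -0.586, -0.396, 0.586]
force: [-0.8, 0.5, -4.3]
grip_width: 0.338
```

Call:
{"method": "arm_command", "body": {"commands": [[2,-0.9,0,0,-0.106,0,0],[2,-0.9,0,0,-0.106,0,0],[2,0,0,0,-0.106,0,0],[2,0,-0.24,-3.32,0,0,0],[2,0,-0.24,-3.32,0,0,0],[2,0,-0.24,-3.32,0,0,0],[2,0,-0.24,-3.32,0,0,0],[2,0,-0.24,-3.32,0,0,0],[2,0,-0.24,-3.32,0,0,0],[2,0,-0.24,-3.32,0,0,0],[2,0,-0.24,-3.32,0,0,0],[2,0,-0.24,-3.32,0,0,0]]}}

```text
time: 27.6
tool_pos: [0.489, 0.0883, 0.1502]
tcp_rot: [0.483, 0.517, 0.482, -0.517]
force: [0.4, -0.4, -3.9]
grip_width: 0.342
```

Call:
{"method": "arm_command", "body": {"commands": [[2,2.5,0,0,0,0,0],[2,2.5,0,0,0,0,0],[2,2,0,0,0,0,0],[2,0,0,0,0,0,0],[2,0,0,0,0,0,0],[2,0,0,0,0,0,0],[2,0,0,0,0,0,0]]}}

```text
time: 28.18
tool_pos: [0.4906, 0.0872, 0.0813]
tcp_rot: [0.483, 0.518, 0.482, -0.516]
force: [0.8, 0.2, -3.6]
grip_width: 0.345
```

```bash
python3 - <<'E'
from fin import *
fin(-64.8,.0238)
E
```

```text
28.1833 [-0.64  0.17  0.4   2.02 -0.08  0.97 -0.26] 0.3445242422159705
start [0.4906 0.0872 0.0813] yaw -3.92 tilt [ 0.0023 -0.001 ]
cor 0x [2, -0.0, -0.17, 0.01, 0.0, 0, 0] + last [2, 0.0, -0.17, 0.01, 0.0, 0, 0]
down 3x [2, 1.44, 0.0, 0.0, np.float64(0.001), 0, 0] + last [2, 1.43, 0.0, 0.0, np.float64(0.001), 0, 0]
```

Call:
{"method": "arm_command", "body": {"commands": [[2,1.8,-0.15,0,0,0,0],[2,1.8,0,0,0,0,0],[2,1.2,0,0,0,0,0],[2,0.6,0,0,0,0,0],[2,0.3,0,0,0,0,0],[2,0.05,0,0,0,0,0],[2,0,0,0,0,0,0],[2,0,0,0,0,0,0]]}}

```text
time: 28.85
tool_pos: [0.4889, 0.0873, 0.0239]
tcp_rot: [0.483, 0.517, 0.483, -0.516]
force: [-4.2, -1.0, 6.6]
grip_width: 0.345
```

```bash
python3 - <<'E'
from fin import *
fin(-64.8,.0238)
E
```

```text
28.85 [-0.62  0.25  0.39  2.07 -0.13  0.84 -0.22] 0.3451704921547365
start [0.4889 0.0873 0.0239] yaw -3.92 tilt [ 0.0013 -0.001 ]
cor 0x [2, -0.0, 0.0, 0.01, 0.0, 0, 0] + last [2, 0.0, 0.0, 0.01, 0.0, 0, 0]
down 3x [2, 0.0, 0.0, 0.0, np.float64(0.001), 0, 0] + last [2, 0.01, 0.0, 0.0, np.float64(0.001), 0, 0]
```

Now release, back off, and check.

Call:
{"method": "arm_command", "body": {"commands": [[2.8,0,0,0,0,0,0],[3.2,0,0,0,0,0,0],[4,0,0,0,0,0,0],[4.5,0,0,0,0,0,0],[5,0,0,0,0,0,0],[5,-1,0,0,0,0,0],[5,-2,0,0,0,0,0],[5,-3,0,0,0,0,0],[5,-3,0,0,0,0,0],[5,-3,0,0,0,0,0],[5,-2,0,0,0,0,0],[5,0,0,0,0,0,0]]}}

```text
time: 29.85
tool_pos: [0.4905, 0.0876, 0.1673]
tcp_rot: [0.483, 0.519, 0.482, -0.514]
force: [0.9, 0.1, -0.3]
grip_width: 0.59
```

Call:
{"method": "arm_command", "body": {"commands": [[5,0,0,0,0,0,0],[5,0,0,0,0,0,0]]}}

```text
time: 30.02
tool_pos: [0.4877, 0.0871, 0.162]
tcp_rot: [-0.483, -0.517, -0.483, 0.517]
force: [0.9, 0.7, -0.8]
grip_width: 0.582
```

```bash
python3 - <<'E'
from chk import *
s=bot.observe(); print(s['time'],s['tool_pos'],s['qpos'].round(3),s['force'])
chk('w11')
P=Pl()
P.to(.578,-.2214,claw=5,note='lat')
P.to(z=.10,yaw=13.4-90,note='down1')
E
```

```text
30.0167 [0.48767828 0.08713235 0.16196025] [-0.659  0.063  0.41   1.941 -0.028  1.143 -0.306] [ 0.85829903  0.66641884 -0.76833798]
brick s 58.7 t -0.1 [58.6 29.6] dang 0.1 3163 z0.0485
brick s -3.9 t -0.1 [59.  29.6] dang 0.1 2482 z0.0485
brick s -66.0 t 0.0 [58.2 29.4] dang -0.1 1952 z0.0485
start [0.4874 0.087  0.1614] yaw -3.90 tilt [-0.0012  0.0006]
lat 9x [5, -0.0, 1.11, 3.02, 0.0, 0, 0] + last [5, 0.0, 1.15, 2.97, 0.0, 0, 0]
down1 11x [5.0, 0.51, 0.0, 0.0, np.float64(0.106), 0, 0] + last [5.0, 0.53, 0.0, 0.0, np.float64(0.106), 0, 0]
```

View pics/w11.png

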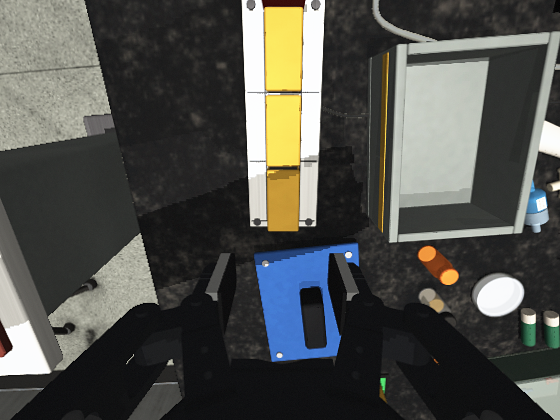

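Call:
{"method": "arm_command", "body": {"commands": [[5,0,1.11,3.02,0,0,0],[5,0,1.11,3.02,0,0,0],[5,0,1.11,3.02,0,0,0],[5,0,1.11,3.02,0,0,0],[5,0,1.11,3.02,0,0,0],[5,0,1.11,3.02,0,0,0],[5,0,1.11,3.02,0,0,0],[5,0,1.11,3.02,0,0,0],[5,0,1.11,3.02,0,0,0],[5,0,1.15,2.97,0,0,0]]}}

```text
time: 30.9
tool_pos: [0.5782, -0.2226, 0.1607]
tcp_rot: [-0.482, -0.516, -0.483, 0.517]
force: [0.2, 1.2, 1.1]
grip_width: 0.583
```

Call:
{"method": "arm_command", "body": {"commands": [[5,0.51,0,0,0.106,0,0],[5,0.51,0,0,0.106,0,0],[5,0.51,0,0,0.106,0,0],[5,0.51,0,0,0.106,0,0],[5,0.51,0,0,0.106,0,0],[5,0.51,0,0,0.106,0,0],[5,0.51,0,0,0.106,0,0],[5,0.51,0,0,0.106,0,0],[5,0.51,0,0,0.106,0,0],[5,0.51,0,0,0.106,0,0],[5,0.51,0,0,0.106,0,0],[5,0.51,0,0,0.106,0,0]]}}

```text
time: 31.9
tool_pos: [0.5778, -0.2211, 0.0994]
tcp_rot: [-0.079, -0.702, -0.08, 0.703]
force: [0.2, -0.5, -0.5]
grip_width: 0.584
```

Call:
{"method": "arm_command", "body": {"commands": [[5,0,0,0,0,0,0],[5,0,0,0,0,0,0],[5,0,0,0,0,0,0],[5,0,0,0,0,0,0]]}}

```text
time: 32.23
tool_pos: [0.5786, -0.2213, 0.101]
tcp_rot: [-0.082, -0.702, -0.082, 0.702]
force: [0.5, 0.3, 0.3]
grip_width: 0.583
```

```bash
python3 - <<'E'
from pick import *
pick((.578,-.2214),28.6,'w12')
E
```

```text
32.2333 [-0.36  0.49  0.85  1.73 -0.4   1.11 -0.72]
[ 0.5788 -0.2208] [59.6 29.5] 13.4 2741
[ 0.5668 -0.3005] [60.4 31.2] 2.3 2250
start [ 0.5787 -0.2213  0.1011] yaw -76.67 tilt [ 0.0001 -0.0002]
cor 0x [5.0, -0.0, -0.05, -0.02, 0.0, 0, 0] + last [5.0, 0.0, -0.05, -0.02, 0.0, 0, 0]
down 4x [5.0, 1.86, 0.0, 0.0, np.float64(-0.0), 0, 0] + last [5.0, 1.87, 0.0, 0.0, np.float64(-0.0), 0, 0]
lift 11x [2, -1.18, 0.0, 0.0, np.float64(-0.106), 0, 0] + last [2, -1.22, 0.0, 0.0, np.float64(-0.106), 0, 0]
lat 12x [2, -0.0, -0.84, -3.04, 0.0, 0, 0] + last [2, 0.0, -0.88, -2.99, 0.0, 0, 0]
```

Call:
{"method": "arm_command", "body": {"commands": [[5,2.3,0,0,0,0,0],[5,2.3,0,0,0,0,0],[5,2.3,0,0,0,0,0],[5,1.6,0,0,0,0,0],[5,0.8,0,0,0,0,0],[5,0,0,0,0,0,0],[5,0,0,0,0,0,0],[2,0,0,0,0,0,0],[2,0,0,0,0,0,0],[2,0,0,0,0,0,0],[2,0,0,0,0,0,0],[2,0,0,0,0,0,0]]}}

```text
time: 33.28
tool_pos: [0.5796, -0.2216, 0.0095]
tcp_rot: [0.082, 0.703, 0.081, -0.702]
force: [-0.5, 0.1, 5.6]
grip_width: 0.336
```

Call:
{"method": "arm_command", "body": {"commands": [[2,-0.7,0,0,0,0,0],[2,-1.5,0,0,-0.106,0,0],[2,-1.5,0,0,-0.106,0,0],[2,-1.5,0,0,-0.106,0,0],[2,-1.1,0,0,-0.106,0,0],[2,-1.1,0,0,-0.106,0,0],[2,-1.1,0,0,-0.106,0,0],[2,-1.1,0,0,-0.106,0,0],[2,-1.1,0,0,-0.106,0,0],[2,-1.1,0,0,-0.106,0,0],[2,-1.1,0,0,-0.106,0,0],[2,-1.1,0,0,-0.106,0,0]]}}

```text
time: 34.28
tool_pos: [0.5779, -0.2211, 0.1484]
tcp_rot: [-0.456, -0.54, -0.456, 0.541]
force: [-0.7, -0.3, -5.8]
grip_width: 0.338
```

Call:
{"method": "arm_command", "body": {"commands": [[2,0,0,0,-0.106,0,0],[2,0,-0.84,-3.04,0,0,0],[2,0,-0.84,-3.04,0,0,0],[2,0,-0.84,-3.04,0,0,0],[2,0,-0.84,-3.04,0,0,0],[2,0,-0.84,-3.04,0,0,0],[2,0,-0.84,-3.04,0,0,0],[2,0,-0.84,-3.04,0,0,0]]}}

```text
time: 34.95
tool_pos: [0.5333, -0.0038, 0.148]
tcp_rot: [-0.482, -0.517, -0.483, 0.517]
force: [0.2, 0.1, -4.6]
grip_width: 0.338
```

Call:
{"method": "arm_command", "body": {"commands": [[2,0,-0.84,-3.04,0,0,0],[2,0,-0.84,-3.04,0,0,0],[2,0,-0.84,-3.04,0,0,0],[2,0,-0.84,-3.04,0,0,0],[2,0,-0.84,-3.04,0,0,0],[2,0,-0.84,-3.04,0,0,0],[2,2,0,0,0,0,0],[2,2,0,0,0,0,0],[2,1,0,0,0,0,0],[2,0,0,0,0,0,0],[2,0,0,0,0,0,0]]}}

```text
time: 35.87
tool_pos: [0.4964, 0.1797, 0.0979]
tcp_rot: [-0.482, -0.516, -0.482, 0.518]
force: [0.5, -0.7, -5.7]
grip_width: 0.344
```

Call:
{"method": "arm_command", "body": {"commands": [[2,0,0,0,0,0,0],[2,0,0,0,0,0,0]]}}

```text
time: 36.03
tool_pos: [0.4974, 0.1804, 0.0991]
tcp_rot: [0.483, 0.518, 0.482, -0.516]
force: [-0.2, -1.3, -5.2]
grip_width: 0.34
```

```bash
python3 - <<'E'
from fin import *
fin(28.6,.0542)
E
```

```text
36.0333 [-0.75  0.2   0.36  1.93 -0.08  1.02 -0.43] 0.3403054598155979
start [0.4974 0.1804 0.0991] yaw -3.95 tilt [ 0.0015 -0.0009]
cor 0x [2, -0.0, -0.19, 0.02, 0.0, 0, 0] + last [2, 0.0, -0.19, 0.02, 0.0, 0, 0]
down 3x [2, 1.12, 0.0, 0.0, np.float64(0.0), 0, 0] + last [2, 1.13, 0.0, 0.0, np.float64(0.0), 0, 0]
```

Call:
{"method": "arm_command", "body": {"commands": [[2,1.5,-0.18,0,0,0,0],[2,1.5,0,0,0,0,0],[2,0.7,0,0,0,0,0],[2,0.4,0,0,0,0,0],[2,0.3,0,0,0,0,0],[2,0.1,0,0,0,0,0],[2,0,0,0,0,0,0],[2,0,0,0,0,0,0]]}}

```text
time: 36.7
tool_pos: [0.4954, 0.1807, 0.0544]
tcp_rot: [0.483, 0.517, 0.483, -0.516]
force: [-5.6, -1.9, 6.7]
grip_width: 0.345
```

```bash
python3 - <<'E'
from fin import *
fin(28.6,.0542,'w13')
print(bot.observe()['force'])
E
```

```text
36.7 [-0.74  0.26  0.35  1.97 -0.11  0.93 -0.41] 0.34506251691631706
start [0.4954 0.1807 0.0544] yaw -3.92 tilt [ 0.0009 -0.0008]
cor 0x [2, -0.0, 0.01, 0.04, 0.0, 0, 0] + last [2, 0.0, 0.01, 0.04, 0.0, 0, 0]
down 3x [2, 0.01, 0.0, 0.0, np.float64(0.001), 0, 0] + last [2, -0.01, 0.0, 0.0, np.float64(0.001), 0, 0]
[-5.13491208 -2.10510339  6.05275338]
```

View pics/w13.png

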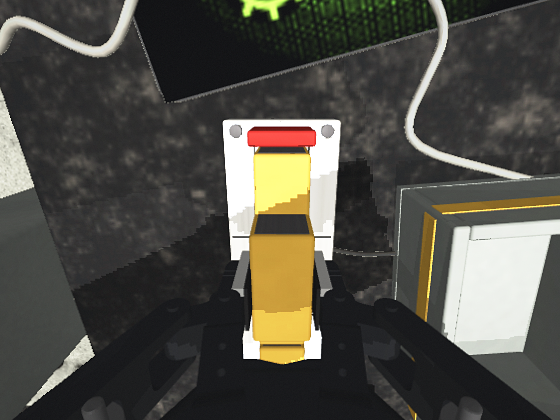

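Call:
{"method": "arm_command", "body": {"commands": [[2.8,0,0,0,0,0,0],[3.2,0,0,0,0,0,0],[4,0,0,0,0,0,0],[4.5,0,0,0,0,0,0],[5,0,0,0,0,0,0],[5,-1,0,0,0,0,0],[5,-2,0,0,0,0,0],[5,-3,0,0,0,0,0],[5,-3,0,0,0,0,0],[5,-3,0,0,0,0,0],[5,0,0,0,0,0,0]]}}

```text
time: 37.67
tool_pos: [0.4978, 0.1817, 0.1796]
tcp_rot: [0.483, 0.52, 0.482, -0.514]
force: [1.1, -0.5, 0.3]
grip_width: 0.587
```

Call:
{"method": "arm_command", "body": {"commands": [[5,0,0,0,0,0,0],[5,0,0,0,0,0,0]]}}

```text
time: 37.83
tool_pos: [0.4947, 0.1806, 0.173]
tcp_rot: [0.483, 0.517, 0.483, -0.517]
force: [-0.6, 1.2, -0.7]
grip_width: 0.585
```

```bash
python3 - <<'E'
from chk import *
s=bot.observe(); print(s['time'],s['tool_pos'],s['qpos'].round(3),s['force'])
chk('w14',.048); chk('w14',.078)
P=Pl()
P.to(.5666,-.301,claw=5,note='lat')
P.to(z=.10,yaw=2.2-90,note='down1')
E
```

```text
37.8333 [0.49465012 0.18060065 0.17302191] [-0.768  0.121  0.362  1.857 -0.046  1.172 -0.459] [-0.57999742  1.1932129  -0.6788663 ]
brick s 72.5 t -0.2 [32.5 29.5] dang 0.1 1175 z0.0484
brick s -3.7 t 84.3 [120.7   2. ] dang 4.7 211 z0.0483
brick s -25.1 t -0.0 [28.6 15.8] dang 90.1 432 z0.0484
brick s -65.5 t 0.1 [60.4 29.8] dang 0.1 1370 z0.0485
stop s [ 93.29833123  96.68924429 100.05413414]
brick s 28.0 t 0.1 [59.  29.6] dang 0.1 2266 z0.0785
stop s [ 93.97064242  97.34638844 100.69983948]
start [0.4942 0.1804 0.172 ] yaw -3.90 tilt [-0.0014  0.001 ]
lat 14x [5, -0.0, 0.7, 3.17, 0.0, 0, 0] + last [5, 0.0, 0.7, 3.15, 0.0, 0, 0]
down1 13x [5.0, 0.51, 0.0, 0.0, np.float64(0.105), 0, 0] + last [5.0, 0.57, 0.0, 0.0, np.float64(0.105), 0, 0]
```

View pics/w14.png

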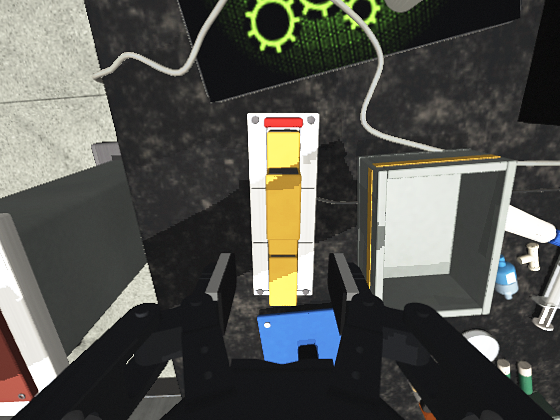

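Placed at s = 28.0, against an aim of 27.6–28.8. Now the last brick.

Call:
{"method": "arm_command", "body": {"commands": [[5,0,0.7,3.17,0,0,0],[5,0,0.7,3.17,0,0,0],[5,0,0.7,3.17,0,0,0],[5,0,0.7,3.17,0,0,0],[5,0,0.7,3.17,0,0,0],[5,0,0.7,3.17,0,0,0],[5,0,0.7,3.17,0,0,0],[5,0,0.7,3.17,0,0,0]]}}

```text
time: 38.6
tool_pos: [0.5328, -0.0777, 0.172]
tcp_rot: [-0.482, -0.516, -0.483, 0.517]
force: [0.8, 0.5, -0.2]
grip_width: 0.586
```

Call:
{"method": "arm_command", "body": {"commands": [[5,0,0.7,3.17,0,0,0],[5,0,0.7,3.17,0,0,0],[5,0,0.7,3.17,0,0,0],[5,0,0.7,3.17,0,0,0],[5,0,0.7,3.17,0,0,0],[5,0,0.7,3.17,0,0,0],[5,0,0.7,3.15,0,0,0]]}}

```text
time: 39.18
tool_pos: [0.5667, -0.302, 0.1716]
tcp_rot: [-0.482, -0.516, -0.483, 0.517]
force: [0.9, 0.1, 0.5]
grip_width: 0.588
```

Call:
{"method": "arm_command", "body": {"commands": [[5,0.51,0,0,0.105,0,0],[5,0.51,0,0,0.105,0,0],[5,0.51,0,0,0.105,0,0],[5,0.51,0,0,0.105,0,0],[5,0.51,0,0,0.105,0,0],[5,0.51,0,0,0.105,0,0],[5,0.51,0,0,0.105,0,0],[5,0.51,0,0,0.105,0,0],[5,0.51,0,0,0.105,0,0],[5,0.51,0,0,0.105,0,0],[5,0.51,0,0,0.105,0,0],[5,0.51,0,0,0.105,0,0]]}}

```text
time: 40.18
tool_pos: [0.5665, -0.3005, 0.1103]
tcp_rot: [-0.084, -0.701, -0.084, 0.703]
force: [-0.4, -0.6, -0.6]
grip_width: 0.585
```

Call:
{"method": "arm_command", "body": {"commands": [[5,0.51,0,0,0.105,0,0],[5,0.57,0,0,0.105,0,0],[5,0,0,0,0,0,0],[5,0,0,0,0,0,0],[5,0,0,0,0,0,0],[5,0,0,0,0,0,0]]}}

```text
time: 40.68
tool_pos: [0.5672, -0.3008, 0.1011]
tcp_rot: [0.012, 0.707, 0.012, -0.707]
force: [0.4, -0.2, 0.5]
grip_width: 0.589
```

```bash
python3 - <<'E'
from pick import *
pick((.5666,-.301),-34.0,'w15')
E
```

```text
40.6833 [-0.27  0.57  0.94  1.67 -0.5   1.16 -0.73]
[ 0.6827 -0.1742] [21.4 11.4] -18.8 231
[ 0.5668 -0.3017] [59.8 29.6] 2.3 2730
start [ 0.5673 -0.3009  0.1012] yaw -88.03 tilt [ 0.0001 -0.0004]
cor 0x [5.0, -0.0, 0.08, 0.05, 0.0, 0, 0] + last [5.0, 0.0, 0.08, 0.05, 0.0, 0, 0]
down 4x [5.0, 1.86, 0.0, 0.0, np.float64(-0.001), 0, 0] + last [5.0, 1.88, 0.0, 0.0, np.float64(-0.001), 0, 0]
lift 13x [2, -1.01, 0.0, 0.0, np.float64(-0.104), 0, 0] + last [2, -1.07, 0.0, 0.0, np.float64(-0.104), 0, 0]
lat 12x [2, -0.0, -0.82, -3.17, 0.0, 0, 0] + last [2, 0.0, -0.87, -3.23, 0.0, 0, 0]
```

Call:
{"method": "arm_command", "body": {"commands": [[5,2.3,0.05,0.05,0,0,0],[5,2.3,0,0,0,0,0],[5,2.3,0,0,0,0,0],[5,1.6,0,0,0,0,0],[5,0.8,0,0,0,0,0],[5,0,0,0,0,0,0],[5,0,0,0,0,0,0],[2,0,0,0,0,0,0],[2,0,0,0,0,0,0],[2,0,0,0,0,0,0],[2,0,0,0,0,0,0],[2,0,0,0,0,0,0]]}}

```text
time: 41.73
tool_pos: [0.5677, -0.3019, 0.0095]
tcp_rot: [0.012, 0.708, 0.011, -0.706]
force: [-0.8, -1.1, 7.1]
grip_width: 0.342
```

Call:
{"method": "arm_command", "body": {"commands": [[2,-0.7,0,0,0,0,0],[2,-1.5,0,0,-0.104,0,0],[2,-1.5,0,0,-0.104,0,0],[2,-1.5,0,0,-0.104,0,0],[2,-1.1,0,0,-0.104,0,0],[2,-1.1,0,0,-0.104,0,0],[2,-1.1,0,0,-0.104,0,0],[2,-1.1,0,0,-0.104,0,0],[2,-1.1,0,0,-0.104,0,0],[2,-1.1,0,0,-0.104,0,0],[2,-1.1,0,0,-0.104,0,0],[2,-1.1,0,0,-0.104,0,0]]}}

```text
time: 42.73
tool_pos: [0.5659, -0.3009, 0.1482]
tcp_rot: [-0.393, -0.587, -0.394, 0.588]
force: [0.2, 0.4, -5.7]
grip_width: 0.343
```

Call:
{"method": "arm_command", "body": {"commands": [[2,0,0,0,-0.104,0,0],[2,0,0,0,-0.104,0,0],[2,0,0,0,-0.104,0,0],[2,0,-0.82,-3.17,0,0,0],[2,0,-0.82,-3.17,0,0,0],[2,0,-0.82,-3.17,0,0,0],[2,0,-0.82,-3.17,0,0,0],[2,0,-0.82,-3.17,0,0,0],[2,0,-0.82,-3.17,0,0,0]]}}

```text
time: 43.48
tool_pos: [0.5319, -0.1062, 0.1477]
tcp_rot: [-0.479, -0.52, -0.479, 0.521]
force: [0.5, 0.4, -5.8]
grip_width: 0.341
```

Call:
{"method": "arm_command", "body": {"commands": [[2,0,-0.82,-3.17,0,0,0],[2,0,-0.82,-3.17,0,0,0],[2,0,-0.82,-3.17,0,0,0],[2,0,-0.82,-3.17,0,0,0],[2,0,-0.82,-3.17,0,0,0],[2,0,-0.82,-3.17,0,0,0],[2,0,-0.82,-3.17,0,0,0],[2,2,0,0,0,0,0],[2,2,0,0,0,0,0],[2,1,0,0,0,0,0],[2,0,0,0,0,0,0],[2,0,0,0,0,0,0]]}}

```text
time: 44.48
tool_pos: [0.4939, 0.1175, 0.0978]
tcp_rot: [-0.479, -0.52, -0.479, 0.521]
force: [0.3, -0.6, -4.6]
grip_width: 0.342
```

Call:
{"method": "arm_command", "body": {"commands": [[2,0,0,0,0,0,0],[2,0,0,0,0,0,0]]}}

```text
time: 44.65
tool_pos: [0.4951, 0.1181, 0.099]
tcp_rot: [0.479, 0.521, 0.479, -0.52]
force: [0.4, 0.1, -5.1]
grip_width: 0.344
```

```bash
python3 - <<'E'
from fin import *
fin(-34.0,.0542)
E
```

```text
44.65 [-0.7   0.17  0.42  1.98 -0.08  1.01 -0.33] 0.3436020554747784
start [0.4951 0.1181 0.099 ] yaw -4.75 tilt [ 0.0015 -0.0008]
cor 0x [2, -0.0, -0.39, 0.05, 0.0, 0, 0] + last [2, 0.0, -0.39, 0.05, 0.0, 0, 0]
down 3x [2, 1.12, 0.0, 0.0, np.float64(-0.003), 0, 0] + last [2, 1.12, 0.0, 0.0, np.float64(-0.003), 0, 0]
```

Call:
{"method": "arm_command", "body": {"commands": [[2,1.5,-0.38,0.05,-0.012,0,0],[2,1.5,0,0,0,0,0],[2,0.7,0,0,0,0,0],[2,0.4,0,0,0,0,0],[2,0.3,0,0,0,0,0],[2,0.05,0,0,0,0,0],[2,0,0,0,0,0,0],[2,0,0,0,0,0,0]]}}

```text
time: 45.32
tool_pos: [0.4911, 0.1181, 0.0544]
tcp_rot: [0.482, 0.518, 0.482, -0.517]
force: [-3.3, -0.9, 4.9]
grip_width: 0.342
```

Call:
{"method": "arm_command", "body": {"commands": [[2.8,0,0,0,0,0,0],[3.2,0,0,0,0,0,0],[4,0,0,0,0,0,0],[4.5,0,0,0,0,0,0],[5,0,0,0,0,0,0],[5,-1,0,0,0,0,0],[5,-2,0,0,0,0,0],[5,-3,0,0,0,0,0],[5,-3,0,0,0,0,0],[5,-3,0,0,0,0,0],[5,-3,0,0,0,0,0],[5,0,0,0,0,0,0]]}}

```text
time: 46.32
tool_pos: [0.4933, 0.1187, 0.2101]
tcp_rot: [0.483, 0.52, 0.481, -0.514]
force: [0.3, 0.5, 0.4]
grip_width: 0.59
```

Call:
{"method": "arm_command", "body": {"commands": [[5,0,0,0,0,0,0],[5,0,0,0,0,0,0]]}}

```text
time: 46.48
tool_pos: [0.4903, 0.118, 0.2035]
tcp_rot: [0.482, 0.517, 0.482, -0.517]
force: [0.3, -0.4, -0.0]
grip_width: 0.581
```

```bash
python3 - <<'E'
from chk import *
s=bot.observe(); print(s['time'],s['tool_pos'],s['qpos'].round(3),s['force'])
chk('w16',.048); chk('w16',.078)
im,d,T=take('top','top1')
C=cloud('top',d,T)
for lab in ['vial0','stopper','pot']:
    for r in bot.silhouettes(lab,'top'):
        P=C[r['region']]; P=P[np.isfinite(P[:,0])]
        if len(P)<5: continue
        c,wh,a=rect(P[:,:2]); print(lab,'%.2f'%r['p'],np.round(r['at']),c.round(4),np.round(wh),round(a,1),np.percentile(P[:,2],[5,50,95]).round(3))
E
```

```text
46.4833 [0.49028262 0.11803211 0.20347374] [-0.728  0.044  0.419  1.87  -0.019  1.231 -0.373] [ 0.31637915 -0.44233122 -0.03971056]
brick s 73.2 t -0.1 [29.7 29.4] dang 90.0 1095 z0.0483
brick s -87.0 t -0.1 [29.1 18.2] dang 90.9 399 z0.0484
stop s [ 93.15091533  96.39841247 100.42045803]
brick s 27.7 t 0.2 [59.4 29.5] dang 0.0 2326 z0.0784
brick s -34.8 t 0.2 [60.2 29.5] dang 0.4 1858 z0.0785
stop s [ 93.57877633  96.80891374 100.01531907]
vial0 0.64 [191. 340.] [ 0.6577 -0.1073] [18. 17.] 27.2 [0.008 0.048 0.055]
vial0 0.63 [181. 361.] [ 0.6831 -0.1691] [30. 19.] 87.8 [0.004 0.042 0.055]
vial0 0.53 [198. 295.] [ 0.6503 -0.0037] [23. 19.] -16.7 [0.022 0.05  0.055]
vial0 0.39 [192. 320.] [ 0.6527 -0.0601] [18. 17.] 4.8 [0.024 0.051 0.055]
stopper 0.62 [246. 322.] [ 0.5139 -0.0572] [154. 117.] -87.6 [0.013 0.017 0.05 ]
```

View pics/w16.png

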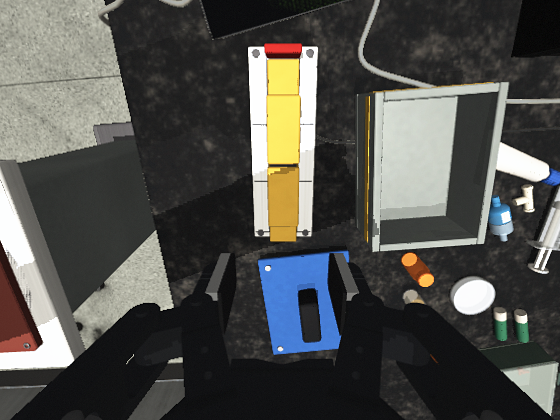

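View pics/top1.png

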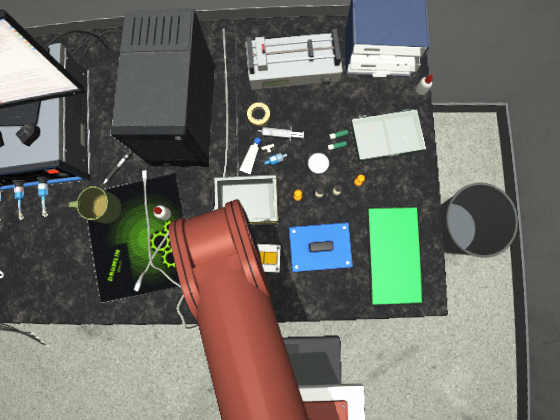

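Call:
{"method": "arm_command", "body": {"commands": [[5,0,2.2,1.95,0,0,0],[5,0,2.2,1.95,0,0,0],[5,0,2.2,1.95,0,0,0],[5,0,2.2,1.95,0,0,0],[5,0,2.2,1.95,0,0,0],[5,0,2.2,1.95,0,0,0],[5,0,2.2,1.95,0,0,0],[5,0,2.2,1.95,0,0,0],[5,0,0,0,0,0,0],[5,0,0,0,0,0,0],[5,0,0,0,0,0,0],[5,0,0,0,0,0,0]]}}

```text
time: 47.78
tool_pos: [0.6546, -0.0487, 0.2031]
tcp_rot: [-0.482, -0.517, -0.483, 0.517]
force: [0.0, 0.5, 0.4]
grip_width: 0.582
```

```bash
cat > vials.py <<'E'
from h import *
def vials(fn):
    im,d,T=take('wrist',fn); C=cloud('wrist',d,T); z=C[...,2]
    m=((z>.047)&(z<.058)&(C[...,0]>.55)&(C[...,0]<.75)&(C[...,1]>-.25)&(C[...,1]<.03)).astype(np.uint8)
    n,l,st,_=cv2.connectedComponentsWithStats(m)
    for k in range(1,n):
        if st[k,4]<40: continue
        v,u=np.nonzero(l==k); P=plane('wrist',np.stack([u,v],1).astype(float),T,.052)[:,:2]
        (c,r)=cv2.minEnclosingCircle((P*1000).astype(np.float32))
        print('cap',np.round(np.array(c)/1e3,4),'meanc',P.mean(0).round(4),'r %.1f'%r,st[k,4],'z%.4f'%np.median(z[l==k]),im[l==k].mean(0).astype(int),'px',v.mean().round(),u.mean().round())
E
python3 - <<'E'
from vials import *
s=bot.observe(); print(s['time'],s['tool_pos'],s['qpos'].round(2))
vials('w17')
E
```

```text
47.7833 [ 0.65463939 -0.0486526   0.2031425 ] [-0.41  0.4   0.56  1.51 -0.21  1.3   0.1 ]
cap [ 0.6498 -0.0035] meanc [ 0.65   -0.0034] r 9.2 268 z0.0519 [245 174  80] px 145.0 273.0
cap [ 0.6555 -0.0604] meanc [ 0.6555 -0.0604] r 9.5 237 z0.0518 [36 34 33] px 200.0 283.0
cap [ 0.6607 -0.1067] meanc [ 0.6607 -0.1068] r 9.9 215 z0.0518 [38 36 35] px 239.0 291.0
cap [ 0.6844 -0.1653] meanc [ 0.6843 -0.1653] r 10.1 193 z0.0519 [231 173  76] px 283.0 314.0
```

View pics/w17.png

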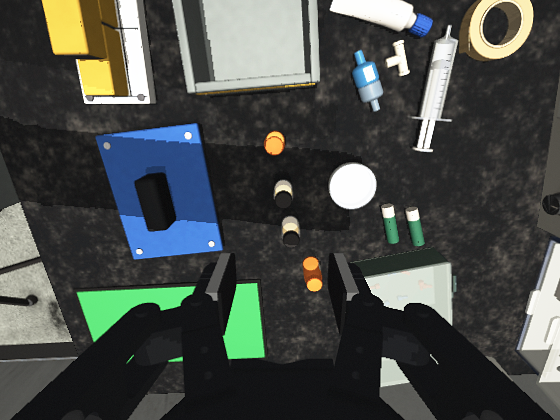

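Call:
{"method": "arm_command", "body": {"commands": [[4,0,0.17,1.16,0,0,0],[4,3,0,0,0,0,0],[4,3,0,0,0,0,0],[4,3,0,0,0,0,0],[4,2,0,0,0,0,0],[4,1.3,0,0,0,0,0],[4,0,0,0,0,0,0],[4,0,0,0,0,0,0],[4,0,0,0,0,0,0],[4,0,0,0,0,0,0]], "newtons": 20}}

```text
time: 48.67
tool_pos: [0.6571, -0.0618, 0.0823]
tcp_rot: [0.483, 0.518, 0.482, -0.516]
force: [0.7, -0.4, 1.0]
grip_width: 0.471
```

```bash
python3 - <<'E'
from plan import *
s=bot.observe(); print(s['time'],s['qpos'].round(2),s['grip_width'])
im,d,T=take('wrist','w18')
P=Pl(); P.to(.6555,-.0604,claw=4); P.to(z=.018,claw=4,n=5)
P.to(z=.135,claw=1.5); P.to(.6355,.165,claw=1.5); 
E
```

```text
48.6667 [-0.37  0.5   0.52  1.63 -0.28  1.08  0.16] 0.4712535340737962
start [ 0.657  -0.0617  0.0821] yaw -4.01 tilt [ 0.0026 -0.0003]
 0x [4, -0.0, -0.16, -0.12, 0.0, 0, 0] + last [4, 0.0, -0.16, -0.12, 0.0, 0, 0]
 4x [4, 1.28, 0.0, 0.0, 0.0, 0, 0] + last [4, 1.29, 0.0, 0.0, 0.0, 0, 0]
 3x [1.5, -2.92, 0.0, 0.0, 0.0, 0, 0] + last [1.5, -2.94, 0.0, 0.0, 0.0, 0, 0]
 6x [1.5, -0.0, -0.51, -3.19, 0.0, 0, 0] + last [1.5, 0.0, -0.51, -3.2, 0.0, 0, 0]
```

View pics/w18.png

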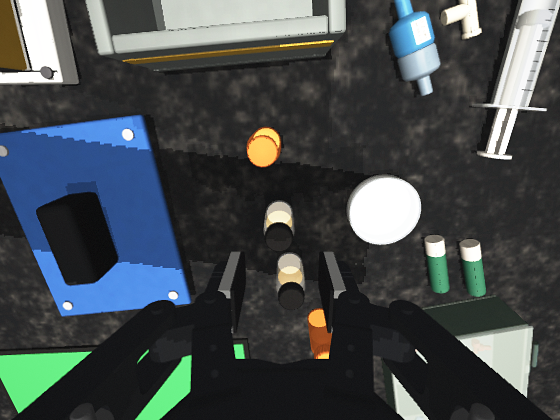

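```bash
python3 - <<'E'
from rectify import *
from vials import *
T=cam2world('wrist'); W=np.linalg.inv(T); p=bot.camera_params('wrist')
tp=bot.observe()['tool_pos']
pts=np.array([tp,[tp[0],tp[1],.052],[.6555,-.0604,.052],[.6607,-.1067,.052]])
rv,_=cv2.Rodrigues(W[:3,:3]); print(cv2.projectPoints(pts,rv,W[:3,3],np.array(p['mtx']),np.array(p['distortion']))[0].reshape(-1,2))
vials('w19')
E
```

```text
[[281.19808428 264.00775629]
 [281.0988532  240.05789189]
 [278.64209317 238.43438905]
 [290.93706901 297.82882632]]
cap [ 0.65   -0.0034] meanc [ 0.65   -0.0034] r 9.2 763 z0.0519 [249 188  88] px 151.0 262.0
cap [ 0.6557 -0.0599] meanc [ 0.6555 -0.0597] r 9.8 616 z0.0519 [35 33 32] px 237.0 279.0
cap [ 0.6605 -0.1062] meanc [ 0.6608 -0.1061] r 10.3 528 z0.0518 [37 36 34] px 297.0 291.0
cap [ 0.6811 -0.1581] meanc [ 0.6815 -0.1586] r 7.0 133 z0.0504 [198 126  56] px 354.0 322.0
```

Call:
{"method": "arm_command", "body": {"commands": [[4,1.5,-0.15,-0.17,0,0,0],[4,1.5,0,0,0,0,0],[4,1.5,0,0,0,0,0],[4,1.2,0,0,0,0,0],[4,0.7,0,0,0,0,0],[4,0,0,0,0,0,0],[4,0,0,0,0,0,0],[4,0,0,0,0,0,0]], "newtons": 20}}

```text
time: 49.43
tool_pos: [0.6552, -0.06, 0.0173]
tcp_rot: [0.482, 0.518, 0.482, -0.517]
force: [-0.1, -0.6, 0.0]
grip_width: 0.469
```

Call:
{"method": "arm_command", "body": {"commands": [[3,0,0,0,0,0,0],[2.6,0,0,0,0,0,0],[2.3,0,0,0,0,0,0],[2,0,0,0,0,0,0],[1.8,0,0,0,0,0,0],[1.8,0,0,0,0,0,0],[1.8,0,0,0,0,0,0],[1.8,-0.3,0,0,0,0,0],[1.8,-0.6,0,0,0,0,0],[1.8,-0.6,0,0,0,0,0],[1.8,0,0,0,0,0,0],[1.8,0,0,0,0,0,0]]}}

```text
time: 50.43
tool_pos: [0.655, -0.0597, 0.032]
tcp_rot: [0.482, 0.517, 0.482, -0.517]
force: [-0.0, 0.3, -0.3]
grip_width: 0.246
```

```bash
python3 - <<'E'
from plan import *
s=bot.observe(); print(s['time'],s['qpos'].round(2),s['grip_width'],s['grip_width']*85)
im,d,T=take('wrist','w20')
P=Pl(); P.to(z=.14,claw=1.8); P.to(.6355,.165,claw=1.8); 
E
```

```text
50.4333 [-0.35  0.56  0.5   1.67 -0.31  1.    0.18] 0.2462712118703117 20.933053008976493
start [ 0.6547 -0.0597  0.0316] yaw -4.01 tilt [ 0.0004 -0.0001]
 3x [1.8, -2.71, 0.0, 0.0, 0.0, 0, 0] + last [1.8, -2.71, 0.0, 0.0, 0.0, 0, 0]
 6x [1.8, -0.0, -0.5, -3.18, 0.0, 0, 0] + last [1.8, 0.0, -0.49, -3.2, 0.0, 0, 0]
```

View pics/w20.png

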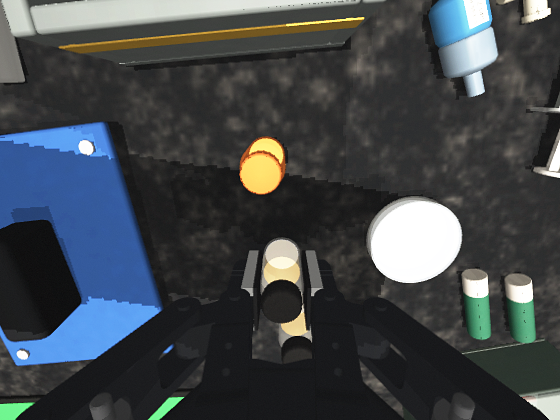

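Call:
{"method": "arm_command", "body": {"commands": [[1.8,-1.2,0,0,0,0,0],[1.8,-2,0,0,0,0,0],[1.8,-2,0,0,0,0,0],[1.8,-2,0,0,0,0,0],[1.8,-2,0,0,0,0,0],[1.8,-1.6,0,0,0,0,0]]}}

```text
time: 50.98
tool_pos: [0.6549, -0.06, 0.1418]
tcp_rot: [0.482, 0.518, 0.482, -0.517]
force: [1.0, 0.3, -0.5]
grip_width: 0.251
```

Call:
{"method": "arm_command", "body": {"commands": [[1.8,0,-0.15,-1.2,0,0,0],[1.8,0,-0.35,-2.2,0,0,0],[1.8,0,-0.35,-2.2,0,0,0],[1.8,0,-0.35,-2.2,0,0,0],[1.8,0,-0.35,-2.2,0,0,0],[1.8,0,-0.35,-2.2,0,0,0],[1.8,0,-0.35,-2.2,0,0,0],[1.8,0,-0.35,-2.2,0,0,0],[1.8,0,-0.35,-2.2,0,0,0],[1.8,0,-0.35,-2.2,0,0,0],[1.8,0,-0.15,-1.2,0,0,0]]}}

```text
time: 51.9
tool_pos: [0.6345, 0.1683, 0.1389]
tcp_rot: [-0.482, -0.516, -0.484, 0.516]
force: [-0.6, -0.1, 0.7]
grip_width: 0.254
```

Call:
{"method": "arm_command", "body": {"commands": [[1.8,0,0,0,0,0,0],[1.8,0,0,0,0,0,0],[1.8,0,0,0,0,0,0],[1.8,0,0,0,0,0,0]]}}

```text
time: 52.23
tool_pos: [0.636, 0.1621, 0.1395]
tcp_rot: [-0.482, -0.518, -0.481, 0.518]
force: [-1.0, -0.7, -0.3]
grip_width: 0.248
```

```bash
python3 - <<'E'
from plan import *
s=bot.observe(); print(s['time'],s['qpos'].round(2),s['grip_width'],s['force'])
im,d,T=take('wrist','w21')
C=cloud('wrist',d,T);z=C[...,2]; m=(np.abs(z-.073)<.004)&(C[...,0]>.5)&(C[...,0]<.75)&(C[...,1]>.0)&(C[...,1]<.3)
print('rim',rect(C[m][:,:2]))
P=Pl(); P.to(.6355,.165,claw=1.8); P.to(z=.026,claw=1.8,n=8)
E
```

```text
52.2333 [-0.68  0.43  0.48  1.58 -0.21  1.18 -0.23] 0.24785950943556387 [-1.00747232 -0.74572123 -0.26208867]
rim (array([0.63777325, 0.15287128]), (297.9815368652344, 201.99192810058594), 20.425861358642578)
start [0.636  0.1623 0.1395] yaw -4.14 tilt [0.0001 0.0006]
 0x [1.8, -0.0, -0.07, -0.27, 0.0, 0, 0] + last [1.8, 0.0, -0.07, -0.27, 0.0, 0, 0]
 7x [1.8, 1.42, 0.0, 0.0, 0.0, 0, 0] + last [1.8, 1.41, 0.0, 0.0, 0.0, 0, 0]
```

View pics/w21.png

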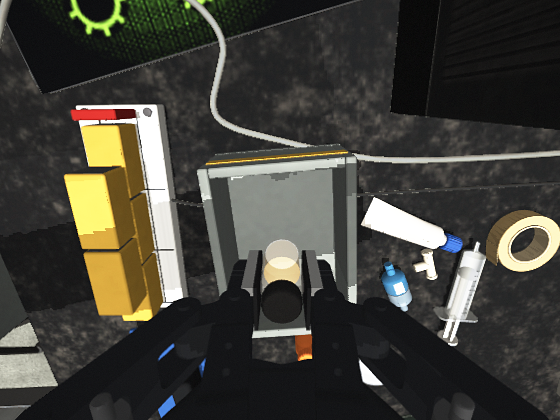

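Call:
{"method": "arm_command", "body": {"commands": [[1.8,1.2,0,-0.2,0,0,0],[1.8,1.6,0,0,0,0,0],[1.8,1.6,0,0,0,0,0],[1.8,1.6,0,0,0,0,0],[1.8,1.6,0,0,0,0,0],[1.8,1.4,0,0,0,0,0],[1.8,1.0,0,0,0,0,0],[1.8,0.6,0,0,0,0,0],[1.8,0.3,0,0,0,0,0],[1.8,0,0,0,0,0,0],[1.8,0,0,0,0,0,0],[1.8,0,0,0,0,0,0]]}}

```text
time: 53.28
tool_pos: [0.6365, 0.1662, 0.0313]
tcp_rot: [0.482, 0.518, 0.482, -0.517]
force: [-0.5, 0.2, -0.4]
grip_width: 0.248
```

```bash
python3 - <<'E'
from plan import *
s=bot.observe(); print(s['time'],s['tool_pos'],s['grip_width'],s['force'])
im,d,T=take('wrist','w22')
E
```

```text
53.2833 [0.63650924 0.16623574 0.03130535] 0.24821302977927764 [-0.49701008  0.23314679 -0.39664258]
```

View pics/w22.png

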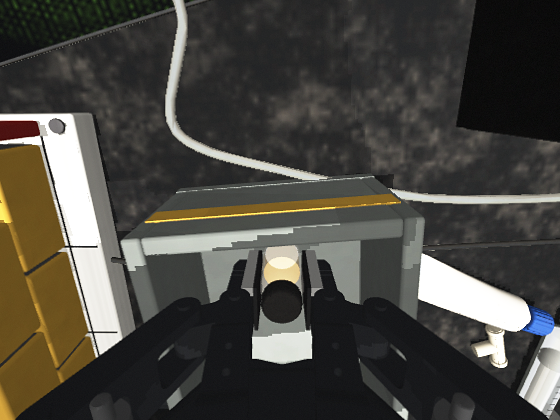

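Call:
{"method": "arm_command", "body": {"commands": [[1.8,0.2,0,0,0,0,0],[1.8,0.1,0,0,0,0,0],[1.8,0.1,0,0,0,0,0],[1.8,0,0,0,0,0,0],[1.8,0,0,0,0,0,0]]}}

```text
time: 53.75
tool_pos: [0.6358, 0.166, 0.0263]
tcp_rot: [-0.482, -0.517, -0.482, 0.517]
force: [0.0, -0.3, -0.8]
grip_width: 0.251
```

Call:
{"method": "arm_command", "body": {"commands": [[1.8,0.08,0,0,0,0,0],[1.8,0,0,0,0,0,0],[1.8,0,0,0,0,0,0]]}}

```text
time: 54.0
tool_pos: [0.6359, 0.166, 0.0256]
tcp_rot: [-0.482, -0.517, -0.482, 0.517]
force: [0.1, 0.6, -0.0]
grip_width: 0.251
```

Call:
{"method": "arm_command", "body": {"commands": [[1.8,0.05,0,0,0,0,0],[1.8,0,0,0,0,0,0],[1.8,0,0,0,0,0,0]]}}

```text
time: 54.25
tool_pos: [0.6359, 0.1661, 0.0251]
tcp_rot: [-0.482, -0.517, -0.482, 0.517]
force: [0.2, -0.7, -1.0]
grip_width: 0.252
```

Call:
{"method": "arm_command", "body": {"commands": [[1.8,0.04,0,0,0,0,0],[1.8,0,0,0,0,0,0],[1.8,0,0,0,0,0,0]]}}

```text
time: 54.5
tool_pos: [0.6359, 0.1661, 0.025]
tcp_rot: [0.482, 0.517, 0.482, -0.517]
force: [-1.4, -0.9, 4.4]
grip_width: 0.248
```

Call:
{"method": "arm_command", "body": {"commands": [[1.8,0.04,0,0,0,0,0],[1.8,0,0,0,0,0,0],[1.8,0,0,0,0,0,0]]}}

```text
time: 54.75
tool_pos: [0.636, 0.1661, 0.0249]
tcp_rot: [0.482, 0.517, 0.482, -0.517]
force: [-2.9, 0.1, 6.7]
grip_width: 0.249
```

```bash
python3 - <<'E'
from plan import *
s=bot.observe(); print(s['time'],s['tool_pos'],s['grip_width'],s['force'])
im,d,T=take('wrist','w23'); C=cloud('wrist',d,T)
m=(np.abs(C[...,0]-.6359)<.012)&(np.abs(C[...,1]-.166)<.013)&(C[...,2]>.045)&(C[...,2]<.075)
print(m.sum(),np.percentile(C[m][:,2],[10,50,90]))
g=(C[...,2]<.02)&(np.abs(C[...,0]-.636)<.04)&(C[...,1]>.06)&(C[...,1]<.2)
print('floor',g.sum(),np.median(C[g][:,2]) if g.sum() else 0)
h=(np.abs(C[...,2]-.0785)<.003)&(C[...,0]<.54)&(C[...,1]<.25); print('brick top z',np.median(C[h][:,2]),h.sum())
r=(np.abs(C[...,2]-.073)<.004)&(C[...,0]>.56)&(C[...,0]<.7)&(C[...,1]<.25)&(C[...,1]>.2); print('rim z',np.median(C[r][:,2]),r.sum())
E
```

```text
54.75 [0.63596356 0.16609246 0.02493097] 0.24872420479425714 [-2.89016112  0.07519088  6.742375  ]
2677 [0.04675559 0.05922896 0.06255511]
floor 3655 0.008599214848530684
brick top z 0.07573102561253933 17
rim z 0.07326015069635426 6658
```

Call:
{"method": "arm_command", "body": {"commands": [[1.8,-0.04,0,0,0,0,0],[2.2,0,0,0,0,0,0],[2.4,0,0,0,0,0,0],[2.8,0,0,0,0,0,0],[3.2,0,0,0,0,0,0],[3.6,0,0,0,0,0,0],[3.6,0,0,0,0,0,0],[3.6,-0.5,0,0,0,0,0],[3.6,-1.5,0,0,0,0,0],[3.6,-2.5,0,0,0,0,0],[3.6,-3,0,0,0,0,0],[3.6,-3,0,0,0,0,0]]}}

```text
time: 55.8
tool_pos: [0.6357, 0.1658, 0.131]
tcp_rot: [-0.482, -0.517, -0.482, 0.517]
force: [0.6, -0.5, -0.0]
grip_width: 0.422
```

Call:
{"method": "arm_command", "body": {"commands": [[4,-1,0,0,0,0,0],[4,0,0,0,0,0,0],[4,0,0,0,0,0,0],[4,0,0,0,0,0,0]]}}

```text
time: 56.13
tool_pos: [0.6353, 0.166, 0.1386]
tcp_rot: [-0.482, -0.517, -0.482, 0.518]
force: [0.9, 0.4, 0.3]
grip_width: 0.469
```

```bash
python3 - <<'E'
from plan import *
s=bot.observe(); print(s['time'],s['tool_pos'],s['grip_width'],s['force'])
im,d,T=take('wrist','w24')
P=Pl(); P.to(.6607,-.1064,claw=4); P.to(z=.08,claw=4)
E
```

```text
56.1333 [0.63527689 0.16603674 0.13864602] 0.46890938535723237 [0.90678553 0.43305849 0.26265006]
start [0.6351 0.166  0.1383] yaw -4.01 tilt [-0.0019  0.0009]
 8x [4, -0.0, 0.5, 3.0, 0.0, 0, 0] + last [4, 0.0, 0.46, 2.99, 0.0, 0, 0]
 1x [4, 2.91, 0.0, 0.0, 0.0, 0, 0] + last [4, 2.92, 0.0, 0.0, 0.0, 0, 0]
```

View pics/w24.png

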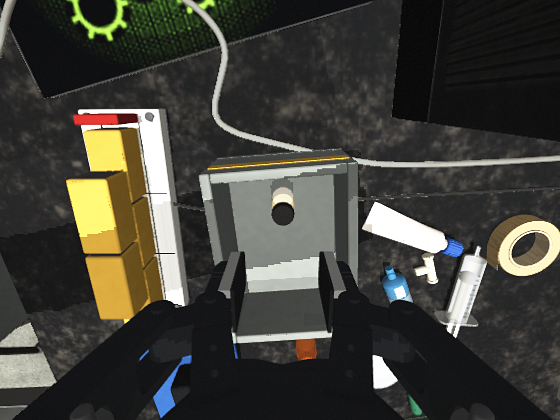

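Call:
{"method": "arm_command", "body": {"commands": [[4,0,0.5,3,0,0,0],[4,0,0.5,3,0,0,0],[4,0,0.5,3,0,0,0],[4,0,0.5,3,0,0,0],[4,0,0.5,3,0,0,0],[4,0,0.5,3,0,0,0],[4,0,0.5,3,0,0,0],[4,0,0.5,3,0,0,0],[4,0,0.46,2.99,0,0,0]]}}

```text
time: 56.93
tool_pos: [0.6608, -0.1077, 0.1382]
tcp_rot: [-0.482, -0.517, -0.483, 0.518]
force: [-0.0, 0.4, 1.0]
grip_width: 0.466
```

Call:
{"method": "arm_command", "body": {"commands": [[4,2.9,0,0,0,0,0],[4,2.9,0,0,0,0,0],[4,0,0,0,0,0,0],[4,0,0,0,0,0,0],[4,0,0,0,0,0,0],[4,0,0,0,0,0,0]]}}

```text
time: 57.43
tool_pos: [0.6625, -0.106, 0.0834]
tcp_rot: [0.483, 0.518, 0.482, -0.517]
force: [-0.6, 0.0, -0.4]
grip_width: 0.465
```

```bash
python3 - <<'E'
from plan import *
from vials import vials
s=bot.observe(); print(s['time'],s['tool_pos'],s['grip_width'],s['force'])
vials('w25')
P=Pl(); P.to(.6608,-.1064,claw=4); P.to(z=.0175,claw=4,n=6)
E
```

```text
57.4333 [ 0.66248064 -0.10603436  0.08340958] 0.4648746387799209 [-0.61474453  0.02487839 -0.41267298]
cap [ 0.65   -0.0043] meanc [ 0.6501 -0.0041] r 9.3 935 z0.0519 [251 205  98] px 71.0 245.0
cap [ 0.6609 -0.1066] meanc [ 0.6608 -0.1068] r 10.0 596 z0.0519 [42 40 39] px 240.0 279.0
cap [ 0.685 -0.165] meanc [ 0.6825 -0.1654] r 10.6 378 z0.0519 [229 146  66] px 312.0 315.0
start [ 0.6625 -0.106   0.0835] yaw -3.98 tilt [0.0024 0.    ]
 0x [4, -0.0, -0.17, 0.05, 0.0, 0, 0] + last [4, 0.0, -0.17, 0.05, 0.0, 0, 0]
 5x [4, 1.1, 0.0, 0.0, 0.0, 0, 0] + last [4, 1.1, 0.0, 0.0, 0.0, 0, 0]
```

Call:
{"method": "arm_command", "body": {"commands": [[4,1.5,-0.15,0.06,0,0,0],[4,1.5,0,0,0,0,0],[4,1.5,0,0,0,0,0],[4,1.3,0,0,0,0,0],[4,0.7,0,0,0,0,0],[4,0,0,0,0,0,0],[4,0,0,0,0,0,0],[4,0,0,0,0,0,0]], "newtons": 20}}

```text
time: 58.15
tool_pos: [0.6605, -0.107, 0.0175]
tcp_rot: [0.482, 0.517, 0.482, -0.517]
force: [-0.2, -0.4, -0.5]
grip_width: 0.47
```

Call:
{"method": "arm_command", "body": {"commands": [[3,0,0,0,0,0,0],[2.6,0,0,0,0,0,0],[2.3,0,0,0,0,0,0],[2,0,0,0,0,0,0],[1.8,0,0,0,0,0,0],[1.8,0,0,0,0,0,0],[1.8,0,0,0,0,0,0],[1.8,-0.3,0,0,0,0,0],[1.8,-0.6,0,0,0,0,0],[1.8,-0.6,0,0,0,0,0],[1.8,0,0,0,0,0,0],[1.8,0,0,0,0,0,0]]}}

```text
time: 59.15
tool_pos: [0.6603, -0.1069, 0.0323]
tcp_rot: [0.482, 0.517, 0.482, -0.517]
force: [-0.6, 0.1, 0.0]
grip_width: 0.251
```

```bash
python3 - <<'E'
from plan import *
s=bot.observe(); print(s['time'],s['qpos'].round(2),s['grip_width'],s['grip_width']*85)
im,d,T=take('wrist','w26')
P=Pl(); P.to(z=.14,claw=1.8); P.to(.6355,.095,claw=1.8,n=10); 
E
```

```text
59.15 [-0.28  0.58  0.51  1.63 -0.32  1.01  0.26] 0.2509156154606473 21.32782731415502
start [ 0.66   -0.1067  0.0319] yaw -4.01 tilt [ 0.0003 -0.    ]
 3x [1.8, -2.7, 0.0, 0.0, 0.0, 0, 0] + last [1.8, -2.71, 0.0, 0.0, 0.0, 0, 0]
 9x [1.8, -0.0, -0.39, -2.0, 0.0, 0, 0] + last [1.8, 0.0, -0.35, -1.95, 0.0, 0, 0]
```

View pics/w26.png

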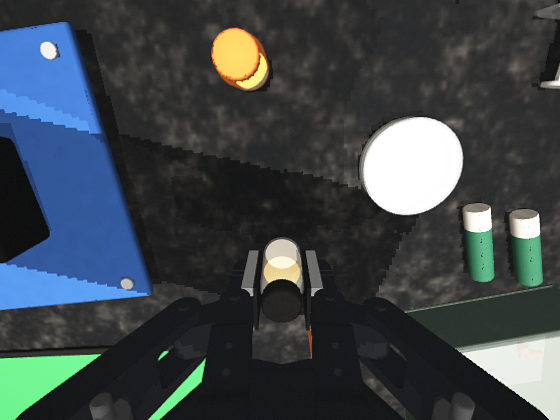

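Call:
{"method": "arm_command", "body": {"commands": [[1.8,-1.2,0,0,0,0,0],[1.8,-2,0,0,0,0,0],[1.8,-2,0,0,0,0,0],[1.8,-2,0,0,0,0,0],[1.8,-2,0,0,0,0,0],[1.8,-1.6,0,0,0,0,0]]}}

```text
time: 59.7
tool_pos: [0.6602, -0.107, 0.1421]
tcp_rot: [0.482, 0.518, 0.482, -0.517]
force: [0.1, -0.8, -0.8]
grip_width: 0.249
```

Call:
{"method": "arm_command", "body": {"commands": [[1.8,0,-0.2,-1,0,0,0],[1.8,0,-0.39,-2,0,0,0],[1.8,0,-0.39,-2,0,0,0],[1.8,0,-0.39,-2,0,0,0],[1.8,0,-0.39,-2,0,0,0],[1.8,0,-0.39,-2,0,0,0],[1.8,0,-0.39,-2,0,0,0],[1.8,0,-0.39,-2,0,0,0],[1.8,0,-0.39,-2,0,0,0],[1.8,0,-0.39,-2,0,0,0],[1.8,0,-0.17,-0.95,0,0,0]]}}

```text
time: 60.62
tool_pos: [0.6342, 0.099, 0.1393]
tcp_rot: [0.482, 0.516, 0.484, -0.516]
force: [-0.4, 0.7, -0.7]
grip_width: 0.25
```

Call:
{"method": "arm_command", "body": {"commands": [[1.8,0,0,0,0,0,0],[1.8,0,0,0,0,0,0],[1.8,0,0,0,0,0,0],[1.8,0,0,0,0,0,0],[1.8,0,0,0,0,0,0]]}}

```text
time: 61.03
tool_pos: [0.6354, 0.0934, 0.1398]
tcp_rot: [-0.482, -0.518, -0.481, 0.518]
force: [0.6, -0.7, -0.2]
grip_width: 0.251
```

```bash
python3 - <<'E'
from plan import *
s=bot.observe(); print(s['time'],s['qpos'].round(2),s['grip_width'],s['force'])
im,d,T=take('wrist','w27')
P=Pl(); P.to(.6355,.095,claw=1.8); P.to(z=.03,claw=1.8,n=8)
E
```

```text
61.0333 [-0.61  0.41  0.51  1.62 -0.21  1.17 -0.13] 0.250622177578357 [ 0.64907248 -0.73560851 -0.15460758]
start [0.6353 0.0937 0.1398] yaw -4.11 tilt [0.0001 0.0004]
 0x [1.8, -0.0, 0.01, -0.14, 0.0, 0, 0] + last [1.8, 0.0, 0.01, -0.14, 0.0, 0, 0]
 7x [1.8, 1.37, 0.0, 0.0, 0.0, 0, 0] + last [1.8, 1.39, 0.0, 0.0, 0.0, 0, 0]
```

View pics/w27.png

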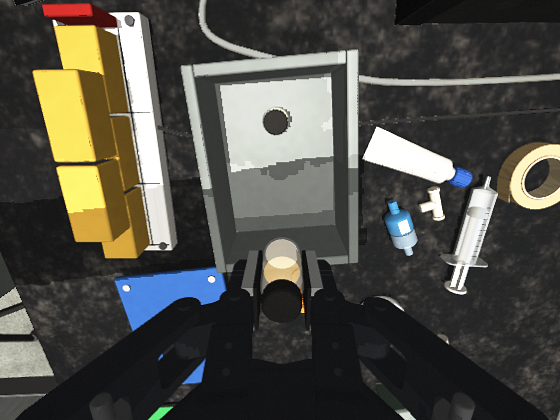

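Clear of the rim, so I'll lower it. Contact should come at TCP z ≈ 0.0252.

Call:
{"method": "arm_command", "body": {"commands": [[1.8,1.2,0,-0.1,0,0,0],[1.8,1.6,0,0,0,0,0],[1.8,1.6,0,0,0,0,0],[1.8,1.6,0,0,0,0,0],[1.8,1.6,0,0,0,0,0],[1.8,1.4,0,0,0,0,0],[1.8,1.0,0,0,0,0,0],[1.8,0.6,0,0,0,0,0],[1.8,0.3,0,0,0,0,0],[1.8,0.1,0,0,0,0,0],[1.8,0,0,0,0,0,0],[1.8,0,0,0,0,0,0]]}}

```text
time: 62.08
tool_pos: [0.6358, 0.0961, 0.0305]
tcp_rot: [0.482, 0.518, 0.482, -0.517]
force: [-0.2, 0.1, 0.1]
grip_width: 0.249
```

Call:
{"method": "arm_command", "body": {"commands": [[1.8,0.1,0,0,0,0,0],[1.8,0.1,0,0,0,0,0],[1.8,0,0,0,0,0,0],[1.8,0,0,0,0,0,0],[1.8,0,0,0,0,0,0]]}}

```text
time: 62.5
tool_pos: [0.6353, 0.096, 0.0278]
tcp_rot: [0.482, 0.517, 0.482, -0.517]
force: [0.3, 0.2, -0.3]
grip_width: 0.244
```

Call:
{"method": "arm_command", "body": {"commands": [[1.8,0.1,0,0,0,0,0],[1.8,0.05,0,0,0,0,0],[1.8,0,0,0,0,0,0],[1.8,0,0,0,0,0,0]]}}

```text
time: 62.83
tool_pos: [0.6352, 0.0959, 0.0261]
tcp_rot: [-0.482, -0.517, -0.482, 0.517]
force: [-0.9, 0.9, -0.5]
grip_width: 0.25
```

Call:
{"method": "arm_command", "body": {"commands": [[1.8,0.06,0,0,0,0,0],[1.8,0,0,0,0,0,0],[1.8,0,0,0,0,0,0]]}}

```text
time: 63.08
tool_pos: [0.6352, 0.0959, 0.0256]
tcp_rot: [-0.482, -0.517, -0.482, 0.517]
force: [-0.4, -0.3, -1.1]
grip_width: 0.245
```

Call:
{"method": "arm_command", "body": {"commands": [[1.8,0.05,0,0,0,0,0],[1.8,0,0,0,0,0,0],[1.8,0,0,0,0,0,0]]}}

```text
time: 63.33
tool_pos: [0.6354, 0.096, 0.0253]
tcp_rot: [0.482, 0.517, 0.482, -0.517]
force: [-0.6, 0.3, 2.4]
grip_width: 0.247
```

Call:
{"method": "arm_command", "body": {"commands": [[1.8,-0.01,0,0,0,0,0],[2.2,0,0,0,0,0,0],[2.4,0,0,0,0,0,0],[2.8,0,0,0,0,0,0],[3.2,0,0,0,0,0,0],[3.6,0,0,0,0,0,0],[3.6,0,0,0,0,0,0],[3.6,-0.5,0,0,0,0,0],[3.6,-1.5,0,0,0,0,0],[3.6,-2.5,0,0,0,0,0],[3.6,-3,0,0,0,0,0],[3.6,-3,0,0,0,0,0]]}}

```text
time: 64.33
tool_pos: [0.6346, 0.0958, 0.1312]
tcp_rot: [-0.482, -0.517, -0.482, 0.518]
force: [0.4, 0.8, -0.5]
grip_width: 0.421
```

Call:
{"method": "arm_command", "body": {"commands": [[5,-3,0,0,0,0,0],[5,-3,0,0,0,0,0],[5,-1,0,0,0,0,0],[5,0,0,0,0,0,0],[5,0,0,0,0,0,0],[5,0,0,0,0,0,0]]}}

```text
time: 64.83
tool_pos: [0.6344, 0.096, 0.1988]
tcp_rot: [-0.482, -0.517, -0.483, 0.518]
force: [0.3, 0.6, -1.5]
grip_width: 0.586
```

```bash
python3 - <<'E'
from plan import *
s=bot.observe(); print(s['time'],s['tool_pos'],s['grip_width'],s['force'])
im,d,T=take('wrist','w28')
C=cloud('wrist',d,T); z=C[...,2]
m=((np.abs(z-.060)<.003)&(C[...,0]>.59)&(C[...,0]<.682)&(C[...,1]>.062)&(C[...,1]<.195)).astype(np.uint8)
n,l,st,_=cv2.connectedComponentsWithStats(m)
for k in range(1,n):
    if st[k,4]>60: print('cap',C[l==k].mean(0).round(4),st[k,4])
m=(np.abs(z-.073)<.004)&(C[...,0]>.56)&(C[...,0]<.71)&(C[...,1]>.03)&(C[...,1]<.22)
v,u=np.nonzero(m);Pp=plane('wrist',np.stack([u,v],1).astype(float),T,.073)
print('rim',rect(C[m][:,:2]),rect(Pp[:,:2]))
P=Pl(); P.to(.514,-.03,claw=7); 
E
```

```text
64.8333 [0.63444269 0.09596354 0.19876888] 0.5855270759299204 [ 0.28141117  0.56509377 -1.45712023]
cap [0.6361 0.1647 0.0598] 309
cap [0.6355 0.0952 0.0598] 254
rim (array([0.63596252, 0.12840611]), (156.2261962890625, 116.5096206665039), -89.38985276222229) (array([0.63596027, 0.12847466]), (155.8047332763672, 115.74212646484375), -89.39818060398102)
start [0.6343 0.0959 0.1985] yaw -4.01 tilt [-0.0025  0.0009]
 5x [7, -0.0, -1.85, 2.23, 0.0, 0, 0] + last [7, 0.0, -1.87, 2.26, 0.0, 0, 0]
```

View pics/w28.png

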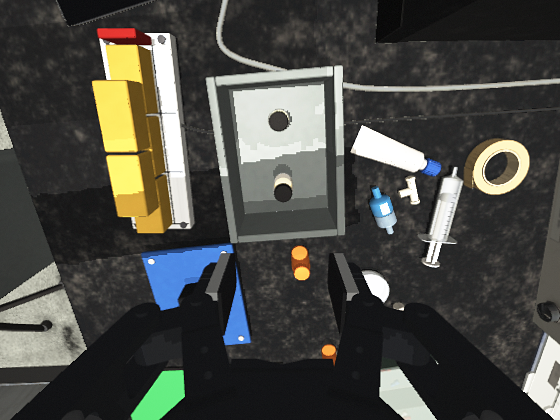

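Call:
{"method": "arm_command", "body": {"commands": [[7,0,-1.85,2.23,0,0,0],[7,0,-1.85,2.23,0,0,0],[7,0,-1.85,2.23,0,0,0],[7,0,-1.85,2.23,0,0,0],[7,0,-1.85,2.23,0,0,0],[7,0,-1.87,2.26,0,0,0],[7,0,0,0,-0.11,0,0],[7,0,0,0,0,0,0],[7,0,0,0,0,0,0],[7,0,0,0,0,0,0],[7,0,0,0,0,0,0]], "newtons": 80}}

```text
time: 65.8
tool_pos: [0.5152, -0.0292, 0.1997]
tcp_rot: [0.51, 0.49, 0.51, -0.49]
force: [-0.3, 0.8, 0.4]
grip_width: 0.821
```

```bash
cat > stop.py <<'E'
from plan import *
def stopper(fn,zb=0.0,box=(.35,.75,-.3,.3)):
    im,d,T=take('wrist',fn); C=cloud('wrist',d,T); h=im.astype(int); z=C[...,2]
    b=(C[...,0]>box[0])&(C[...,0]<box[1])&(C[...,1]>box[2])&(C[...,1]<box[3])
    m=b&(h[...,2]>h[...,0]+30)&(np.abs(z-zb-.016)<.004)
    m=cv2.morphologyEx(m.astype(np.uint8),cv2.MORPH_OPEN,np.ones((3,3)))
    n,l,st,_=cv2.connectedComponentsWithStats(m); k=1+st[1:,4].argmax(); m=l==k
    v,u=np.nonzero(m); Pp=plane('wrist',np.stack([u,v],1).astype(float),T,zb+.016); print('flange',rect(Pp[:,:2]),'z',np.percentile(z[m],[5,50,95]).round(4))
    m=b&(h.max(2)<90)&(np.abs(z-zb-.050)<.004)
    m=cv2.morphologyEx(m.astype(np.uint8),cv2.MORPH_OPEN,np.ones((3,3)))
    n,l,st,_=cv2.connectedComponentsWithStats(m)
    if n>1:
        k=1+st[1:,4].argmax(); v,u=np.nonzero(l==k); Pp=plane('wrist',np.stack([u,v],1).astype(float),T,zb+.050); r=rect(Pp[:,:2]); print('bar',r,np.median(z[l==k])); return r
E
python3 - <<'E'
from stop import *
s=bot.observe(); print(s['time'],s['tool_pos'],s['grip_width'],s['force'])
r=stopper('w29')
P=Pl(); P.to(*r[0],claw=5); P.to(z=.1,yaw=r[2]%180-90,claw=5,n=4); P.to(*r[0],z=.02,claw=5,n=5)
E
```

```text
65.8 [ 0.51521589 -0.02918384  0.19973433] 0.8214338753532486 [-0.34251049  0.81012647  0.38358005]
flange (array([ 0.51310181, -0.05812498]), (155.60850524902344, 115.39270782470703), -87.27264952659607) z [0.0153 0.0165 0.0177]
bar (array([ 0.51276605, -0.05721595]), (58.20561218261719, 23.2452449798584), -87.32213592529297) 0.050238155436440196
start [ 0.5152 -0.0293  0.1998] yaw 2.26 tilt [-0.0008  0.0007]
 0x [5, -0.0, -0.36, 2.78, 0.0, 0, 0] + last [5, 0.0, -0.36, 2.78, 0.0, 0, 0]
 3x [5, 2.49, 0.0, 0.0, np.float64(-0.002), 0, 0] + last [5, 2.51, 0.0, 0.0, np.float64(-0.002), 0, 0]
 4x [5, 1.6, 0.0, -0.0, 0.0, 0, 0] + last [5, 1.6, 0.0, -0.0, 0.0, 0, 0]
```

View pics/w29.png

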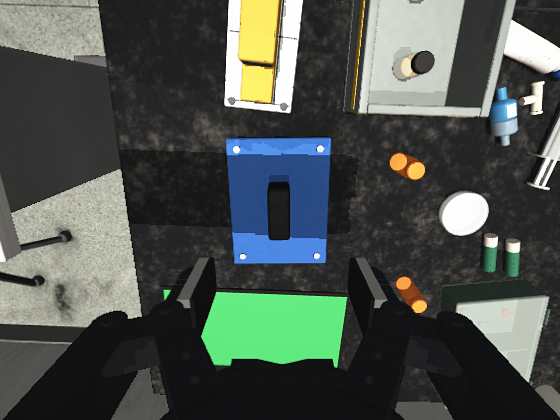

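Call:
{"method": "arm_command", "body": {"commands": [[5,0,-0.36,2.82,0,0,0],[5,2.5,0,0,-0.008,0,0],[5,2.5,0,0,0,0,0],[5,2.5,0,0,0,0,0],[5,2.5,0,0,0,0,0],[5,2,0,0,0,0,0],[5,0,0,0,0,0,0],[5,0,0,0,0,0,0],[5,0,0,0,0,0,0],[5,0,0,0,0,0,0]]}}

```text
time: 66.68
tool_pos: [0.5136, -0.0583, 0.0817]
tcp_rot: [0.512, 0.488, 0.511, -0.487]
force: [-1.0, 0.2, 0.2]
grip_width: 0.589
```

```bash
python3 - <<'E'
from stop import *
s=bot.observe(); print(s['time'],s['tool_pos'],s['grip_width'],s['force'])
im,d,T=take('wrist','w30')
P=Pl(); P.to(.513,-.0577,claw=5); P.to(z=.021,yaw=2.7,claw=5,n=4)
E
```

```text
66.6833 [ 0.51362508 -0.05829179  0.08167785] 0.5893834561510926 [-1.00688957  0.16573951  0.22353942]
start [ 0.5135 -0.0583  0.0816] yaw 2.74 tilt [ 0.0023 -0.0002]
 0x [5, -0.0, -0.05, -0.06, 0.0, 0, 0] + last [5, 0.0, -0.05, -0.06, 0.0, 0, 0]
 3x [5, 1.52, 0.0, 0.0, np.float64(0.0), 0, 0] + last [5, 1.5, 0.0, 0.0, np.float64(0.0), 0, 0]
```

View pics/w30.png

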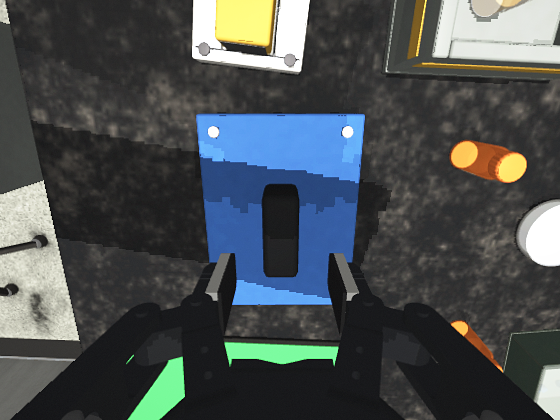

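Call:
{"method": "arm_command", "body": {"commands": [[5,1.6,-0.04,-0.06,0,0,0],[5,1.6,0,0,0,0,0],[5,1.5,0,0,0,0,0],[5,0.9,0,0,0,0,0],[5,0.4,0,0,0,0,0],[5,0,0,0,0,0,0],[5,0,0,0,0,0,0],[1.5,0,0,0,0,0,0],[1.5,0,0,0,0,0,0],[1.5,0,0,0,0,0,0],[1.5,0,0,0,0,0,0],[1.5,0,0,0,0,0,0]]}}

```text
time: 67.73
tool_pos: [0.5128, -0.0577, 0.0212]
tcp_rot: [0.512, 0.488, 0.512, -0.487]
force: [-0.8, 0.2, 5.3]
grip_width: 0.267
```

Call:
{"method": "arm_command", "body": {"commands": [[1.5,0,0,0,0,0,0],[1.5,0,0,0,0,0,0],[1.5,-0.5,0,0,0,0,0],[1.5,-1.5,0,0,0,0,0],[1.5,-2,0,0,0,0,0],[1.5,-2.5,0,0,0,0,0],[1.5,-2.5,0,0,0,0,0],[1.5,-2.5,0,0,0,0,0],[1.5,-2,0,0,0,0,0],[1.5,-1.5,0,0,0,0,0],[1.5,0,0,0,0,0,0],[1.5,0,0,0,0,0,0]]}}

```text
time: 68.73
tool_pos: [0.5121, -0.0577, 0.1704]
tcp_rot: [0.512, 0.488, 0.512, -0.487]
force: [-0.3, -0.0, -3.9]
grip_width: 0.264
```

Call:
{"method": "arm_command", "body": {"commands": [[1.5,0,0,0,0,0,0],[1.5,0,0,0,0,0,0]]}}

```text
time: 68.9
tool_pos: [0.5111, -0.0577, 0.1688]
tcp_rot: [0.511, 0.487, 0.512, -0.489]
force: [0.6, -0.8, -3.6]
grip_width: 0.267
```

```bash
python3 - <<'E'
from stop import *
s=bot.observe(); print(s['time'],s['tool_pos'],s['grip_width'],s['force'],s['ft_torque'])
im,d,T=take('wrist','w31')
C=cloud('wrist',d,T); h=im.astype(int)
m=(h[...,2]>h[...,0]+30)&(np.abs(C[...,2]-(s['tool_pos'][2]-.005))<.012)
P=C[m]; A=np.c_[P[:,:2]-P[:,:2].mean(0),np.ones(len(P))]; print(len(P),'plane slope',np.linalg.lstsq(A,P[:,2],rcond=None)[0], rect(P[:,:2]))
P=Pl(); P.to(.6360,.1284,claw=1.5); P.to(z=.15,yaw=.6,claw=1.5)
E
```

```text
68.9 [ 0.51108146 -0.05771155  0.16880456] 0.26710281022116117 [ 0.58926024 -0.77112123 -3.59758837] [-0.03085869  0.06195728  0.01603142]
32980 plane slope [-0.00266141 -0.00215198  0.16405553] (array([ 0.51133267, -0.05798098]), (155.158447265625, 116.60991668701172), -87.2695939540863)
start [ 0.5112 -0.0577  0.1689] yaw 2.74 tilt [-0.0023  0.0004]
 6x [1.5, -0.0, 1.91, -2.57, 0.0, 0, 0] + last [1.5, 0.0, 1.9, -2.58, 0.0, 0, 0]
 0x [1.5, 1.89, 0.0, 0.0, np.float64(0.037), 0, 0] + last [1.5, 1.89, 0.0, 0.0, np.float64(0.037), 0, 0]
```

View pics/w31.png

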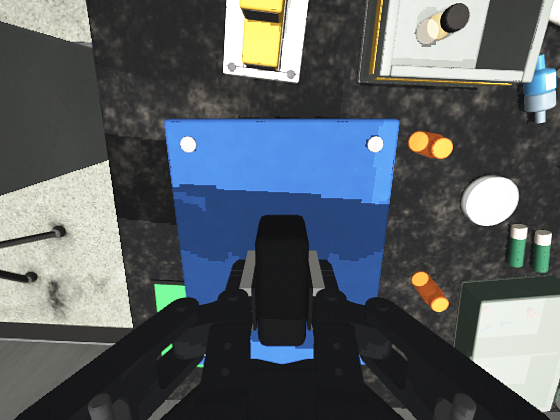

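Call:
{"method": "arm_command", "body": {"commands": [[1.5,0,0.74,-1,0,0,0],[1.5,0,1.48,-2,0,0,0],[1.5,0,1.48,-2,0,0,0],[1.5,0,1.48,-2,0,0,0],[1.5,0,1.48,-2,0,0,0],[1.5,0,1.48,-2,0,0,0],[1.5,0,1.48,-2,0,0,0],[1.5,0,1.48,-2,0,0,0],[1.5,0,1.48,-2,0,0,0],[1.5,0,0.78,-1,0,0,0],[1.5,0,0,0,0.037,0,0],[1.5,0,0,0,0,0,0]]}}

```text
time: 69.95
tool_pos: [0.6367, 0.1295, 0.1689]
tcp_rot: [0.503, 0.497, 0.503, -0.498]
force: [-0.3, -0.1, -3.2]
grip_width: 0.264
```

Call:
{"method": "arm_command", "body": {"commands": [[1.5,1,0,0,0,0,0],[1.5,1,0,0,0,0,0],[1.5,1,0,0,0,0,0],[1.5,1,0,0,0,0,0],[1.5,0,0,0,0,0,0],[1.5,0,0,0,0,0,0],[1.5,0,0,0,0,0,0],[1.5,0,0,0,0,0,0],[1.5,0,0,0,0,0,0]]}}

```text
time: 70.7
tool_pos: [0.6372, 0.1285, 0.1308]
tcp_rot: [0.503, 0.498, 0.503, -0.497]
force: [0.9, -0.2, -3.1]
grip_width: 0.265
```

```bash
python3 - <<'E'
from stop import *
s=bot.observe(); print(s['time'],s['tool_pos'],s['grip_width'],s['force'],s['ft_torque'])
im,d,T=take('wrist','w32')
C=cloud('wrist',d,T); h=im.astype(int)
m=(h[...,2]>h[...,0]+30)&(np.abs(C[...,2]-(s['tool_pos'][2]-.005))<.012)&(C[...,0]>.55)
P=C[m]; A=np.c_[P[:,:2]-P[:,:2].mean(0),np.ones(len(P))]; print(len(P),'plane slope',np.linalg.lstsq(A,P[:,2],rcond=None)[0], rect(P[:,:2]))
P=Pl(); P.to(.6360,.1284,claw=1.5); P.to(z=.094,yaw=.6,claw=1.5,n=5)
im,d,T=take('scene','s2')
E
```

```text
70.7 [0.63723363 0.12847983 0.13084384] 0.264819138658029 [ 0.85427362 -0.22963452 -3.09092362] [-0.03778442  0.01238128 -0.00156159]
32773 plane slope [ 0.00084184 -0.00103666  0.1260336 ] (array([0.6372674 , 0.12840784]), (154.40957641601562, 116.25129699707031), -89.18635326623917)
start [0.6372 0.1285 0.1308] yaw 0.63 tilt [ 0.0009 -0.0003]
 0x [1.5, -0.0, -0.12, 0.01, 0.0, 0, 0] + last [1.5, 0.0, -0.12, 0.01, 0.0, 0, 0]
 4x [1.5, 0.74, 0.0, 0.0, np.float64(0.0), 0, 0] + last [1.5, 0.72, 0.0, 0.0, np.float64(0.0), 0, 0]
```

View pics/w32.png

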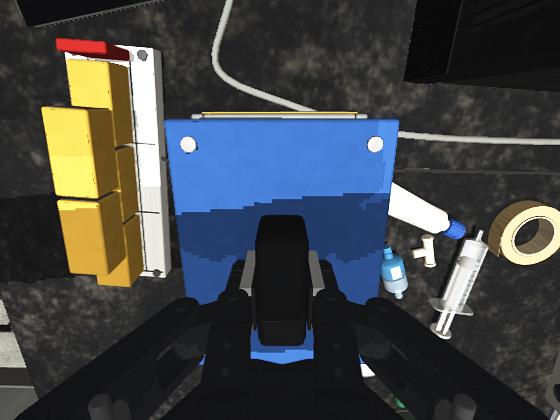

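View pics/s2.png

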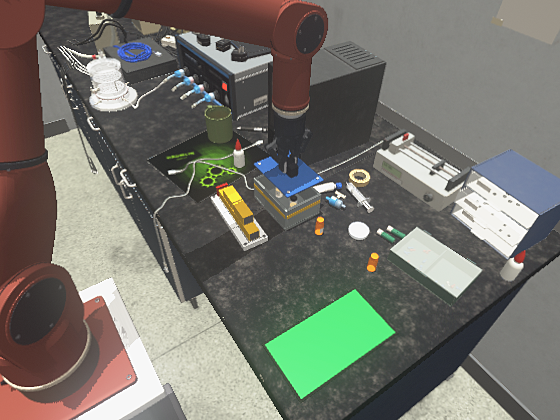

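Call:
{"method": "arm_command", "body": {"commands": [[1.5,1,-0.12,0,0,0,0],[1.5,1,0,0,0,0,0],[1.5,0.8,0,0,0,0,0],[1.5,0.5,0,0,0,0,0],[1.5,0,0,0,0,0,0],[1.5,0,0,0,0,0,0],[1.5,0,0,0,0,0,0]]}}

```text
time: 71.38
tool_pos: [0.6359, 0.1284, 0.0974]
tcp_rot: [0.503, 0.497, 0.503, -0.497]
force: [0.6, -0.2, -3.5]
grip_width: 0.266
```

Call:
{"method": "arm_command", "body": {"commands": [[1.5,0.2,0,0,0,0,0],[1.5,0.2,0,0,0,0,0],[1.5,0.2,0,0,0,0,0],[1.5,0,0,0,0,0,0],[1.5,0,0,0,0,0,0]]}}

```text
time: 71.8
tool_pos: [0.6356, 0.1284, 0.0911]
tcp_rot: [0.503, 0.497, 0.503, -0.497]
force: [0.0, 0.2, -3.4]
grip_width: 0.268
```

Entering freely at z = 0.0911 with no contact force. Continue down to about 0.0845.

Call:
{"method": "arm_command", "body": {"commands": [[1.5,0.15,0,0,0,0,0],[1.5,0.15,0,0,0,0,0],[1.5,0.15,0,0,0,0,0],[1.5,0.1,0,0,0,0,0],[1.5,0,0,0,0,0,0],[1.5,0,0,0,0,0,0]]}}

```text
time: 72.3
tool_pos: [0.6356, 0.1284, 0.0856]
tcp_rot: [0.503, 0.497, 0.503, -0.497]
force: [-0.1, -0.2, -4.0]
grip_width: 0.269
```

Call:
{"method": "arm_command", "body": {"commands": [[1.5,0.1,0,0,0,0,0],[1.5,0.05,0,0,0,0,0],[1.5,0,0,0,0,0,0],[1.5,0,0,0,0,0,0]]}}

```text
time: 72.63
tool_pos: [0.6357, 0.1285, 0.0843]
tcp_rot: [0.503, 0.497, 0.503, -0.497]
force: [-0.3, -0.1, -1.3]
grip_width: 0.27
```

Call:
{"method": "arm_command", "body": {"commands": [[1.5,0.05,0,0,0,0,0],[1.5,0,0,0,0,0,0],[2.3,0,0,0,0,0,0],[3,0,0,0,0,0,0],[4,0,0,0,0,0,0],[5,0,0,0,0,0,0],[5,0,0,0,0,0,0],[5,-1,0,0,0,0,0],[5,-2,0,0,0,0,0],[5,-3,0,0,0,0,0],[5,-3,0,0,0,0,0],[5,-3,0,0,0,0,0]]}}

```text
time: 73.63
tool_pos: [0.6356, 0.1282, 0.2058]
tcp_rot: [0.503, 0.497, 0.503, -0.497]
force: [0.1, 0.5, 0.3]
grip_width: 0.585
```

Call:
{"method": "arm_command", "body": {"commands": [[5,-3,0,0,0,0,0],[5,-1,0,0,0,0,0],[5,0,0,0,0,0,0],[5,0,0,0,0,0,0],[5,0,0,0,0,0,0],[5,0,0,0,0,0,0]]}}

```text
time: 74.13
tool_pos: [0.6349, 0.1284, 0.2421]
tcp_rot: [0.502, 0.496, 0.503, -0.498]
force: [0.4, 0.2, 0.4]
grip_width: 0.586
```

```bash
python3 - <<'E'
from stop import *
from chk import chk
s=bot.observe(); print(s['time'],s['tool_pos'],s['grip_width'],s['force'])
stopper('w33',.063)
chk('w33b',.078); chk('w33b',.048)
im,d,T=take('top','top2')
E
```

```text
74.1333 [0.63493119 0.12838499 0.24212162] 0.5860418378179271 [0.35739009 0.15134148 0.39525858]
flange (array([0.6359917, 0.1279382]), (154.2420196533203, 115.4984359741211), -89.38738590478897) z [0.0783 0.0795 0.0807]
bar (array([0.63612982, 0.12886617]), (57.785728454589844, 22.8723201751709), 89.92061614990234) 0.11329008702499654
brick s 27.9 t 1.5 [60.5 30.5] dang 0.0 1709 z0.0782
brick s -34.8 t 1.4 [60.  29.9] dang 0.5 1406 z0.0783
stop s [ 93.09612566  96.83304036 100.54143383]
brick s 59.7 t 0.9 [58.6 30.7] dang -2.2 909 z0.0484
brick s -65.6 t 1.1 [60.3 30.7] dang -0.2 418 z0.0482
stop s [ 93.0842721   96.93857224 100.53420161]
```

View pics/w33.png

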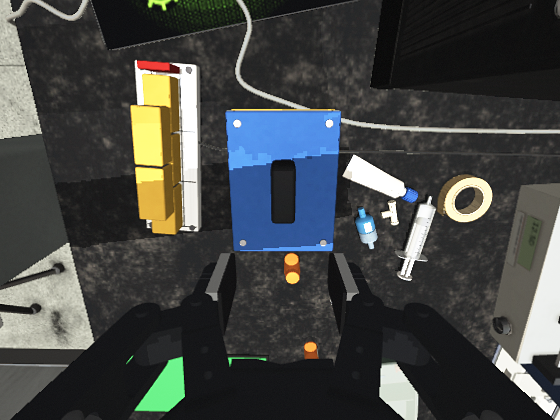

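View pics/top2.png

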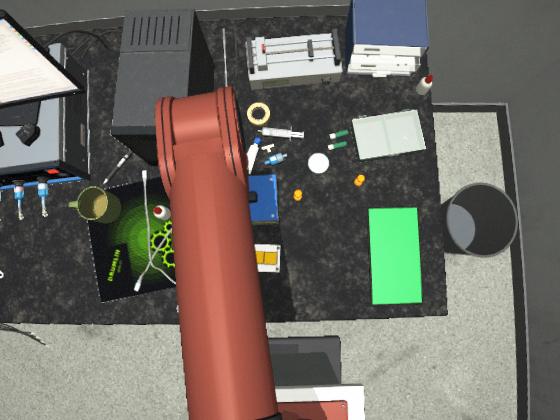

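```bash
python3 - <<'E'
from bench import bot
print(bot.hand_in())
E
```

```text
the job is handed in; nothing more can be done
None
```

The job is handed in after about 74 s of the 210 s allowed. All three parts are done, in the order asked: wall, vials, stopper.

- **Wall:** The five bricks stand in running bond. Bottom joints measure about 2–3 mm, and the gap at the red stop about 3–4 mm (nominal 2.5 mm). The top bricks sit within about 1 mm of centre over the joints. The last view showed them about 1.5 mm off sideways, where straight-down views gave 0–0.2 mm. I put that down to the slanted viewing angle and did not move them.
- **Vials:** Only two clear vials were found, so I took the third as absent. Both were lowered until the force sensor showed light contact, and both caps then read 60 mm above the worktop, the right height for upright on the pot floor. The orange look-alikes, bottle and dish were not touched.
- **Stopper:** It had been knocked a few centimetres aside during the wall work, so I located it again before picking it up. The flange top reads 79.5 mm (79 mm is fully home), and it is centred on the pot to under 1 mm.

The gripper was raised clear of everything before I handed in.

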